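# Caddy from the packed row into the pull-out tray

## Task

Take the slim open caddy out of the middle of the packed row: hold it by its front handle, tip it about 20 degrees towards its front while its foot is still in the rack, pull it free, stand it upright on the open worktop away from the rack and tray, and let go. Then pick it up by the arched handle on top, stand it upright in the open pull-out tray, let go, and push the tray fully home. Do not drop the caddy, and leave the other things where they are.

Things in the scene. Friction and masses are not known exactly. Their poses are not given: they have to be found in the camera images.
- caddy: slim open-topped clear acrylic box, 100 (x) x 46 (y) x 120 mm high, 3 mm walls, about 0.25 kg, with two aluminium handles: an arch on top and a D on the front. Origin: centre of its underside; x runs to its back, its front (D handle) is -x, z up. It starts in the middle of the rack with 2 to 2.5 mm of play on each side. With its handles it reaches from x = -95 to +50 mm and 150 mm high
- caddy_front (a point): grip point on the caddy's D handle, on its outer upright bar: 88 mm in front (-x) of the caddy's origin and 100 mm above it. The bar is 10 mm wide in y, 14 mm in x, and reaches from 73 to 120 mm above the underside; two level bars 10 mm wide and high join it to the front wall at heights 80 and 113 mm. Pinch it across y from above, straight down or leaning; it stands clear in front of the row. Axes as the caddy's
- caddy_top (a point): middle of the caddy's top arch, 146 mm above the origin: a straight bar along x, 100 mm long, 10 mm wide (y) and 8 mm high, 22 mm of free height between it and the rim. Pinch it across y from above; in the row the taller neighbours leave no room for that. Axes as the caddy's
- rack: fixed white melamine rack holding the row, 122 (x) x 168 (y) mm, origin under its centre on the worktop, front -x. Its floor is 10 mm up; a lip along the front (inner face at x = -52 mm) stands 8 mm above the floor, sides are 60 and the back 90 mm high from the worktop. The caddy's lower front edge can pivot on the floor against the lip
- box_a: closed white slim storage box with grey lid, loose, 90 (x) x 48 (y) x 165 mm high, 0.4 kg, origin at the centre of its underside. A neighbour of the caddy, 49.5 mm to one side (box_b on the other; which is on which side varies), its front face 10 mm behind the caddy's. To be left in place
- box_b: the other neighbour, same as box_a
- tray (a joint): travel of the pull-out tray on its fixed runner plate, m: 0 is fully home against its stop, up to 0.12 pulled out towards its front (-x). Slides stiffly with about 2 N of friction and stays where it is left
- tray_floor (a point): centre of the inner floor of the pull-out tray, 15 mm above the worktop; moves with the tray. x points the way it is pushed home, z up. Inside 185 (x) x 84 (y) mm, walls 40 mm above this floor; the flat white front panel has its outer face at x = -105 mm (a thin trim strip adds 1 mm), is 110 mm wide and reaches 75 mm above this floor (90 mm above the worktop), and is what one pushes on. The caddy fits in with its length along the tray's x
- hide: terracotta hide, loose dome 104 mm across and 66 mm high, origin under its centre; to be left alone
- cup: closed dusting cup with lid, loose, 60 mm across and 85 mm high, origin under its centre; to be left alone
- dish: black silicone dish, loose, 90 mm across and 28 mm high, origin under its centre; to be left alone
Things that resemble listed ones, but are neither listed nor needed, are in the scene too. What is shaped like the caddy but blue, brown or green is not meant.

How it is judged:
By the outcome, as a careful person would: the job done as asked, in the order asked, and still so for the second after the job is handed in, with the robot touching nothing.
It also fails if it takes over 64 s, if anything falls off the work surface, if the arm or the gripper's body presses on something with over 40 N, if the wrist force passes 120 N, or if a joint passes its speed limit or range.

## Robot

A 6-joint arm with a two-finger parallel gripper is mounted at the origin on the work surface. World frame = base frame: x ahead of the robot, y to its left, z up, the work surface at z = 0. Lengths are in m, angles in degrees, forces in N, time in s.
With the tool pointing down it reaches from about 0.225 to 0.875 m from the base axis. Payload 3.4 kg.
Tool frame: the origin (TCP) lies on the mounting face of the last link; the fingertips stand 173 mm ahead of it and the grasp point (between the pads) lies 155 mm ahead of it; z points along the fingers, y is the direction in which the jaws open and shut (so a half turn about z gives the same grasp; the last joint's range is limited). The gripper opens to 85 mm and grips with 20 to 120 N. Pads are 22 mm wide; open, the fingers measure 114 mm over their backs; the gripper's body (76 mm by 85 mm) begins 54 mm behind the grasp point. The pads swing forward as they close: fully open they stand 13 mm farther back than shut.
Start: joints at [69.958, 15.808, 86.224, -0, 77.962, -6.933], TCP at [0.13, 0.56, 0.405] pointing down, gripper open.
Joint ranges: [-165.64, 165.64], [-43.16, 119.46], [12.63, 154.43], [-67.54, 247.53], [6.08, 155.33], [-154.97, 154.97]. Speed limits (degrees/s): [147.25, 147.25, 180, 180, 180, 180].

## Interface

Orientations are given as [roll, pitch, yaw] about the fixed x, y, z axes, in that order (R = Rz(yaw) Ry(pitch) Rx(roll)).
In Python, from station import bot gives the robot as it stands. Calls block until the motion is done:
- bot.move_pose(position, orientation): joint-space move of the TCP to a pose.
- bot.move_straight(position, attitude=None, feed=0.15, contact_N=None): straight line of the TCP; attitude=None keeps the orientation; feed is the mean speed in m/s. With contact_N (N) it stops when the force on the tool has changed by that much, and returns True; else False.
- bot.move_j(angles): joint-space move.
- bot.move_gripper(opening, strength=None): finger opening in m; strength is the grip in N (None keeps the last); returns when the fingers have stopped.
- bot.pause(seconds).
- bot.solve_ik(position, orientation): joint angles nearest the present ones, or None.
- bot.sense(): the state.
- bot.get_image(name): name is "scene" or "side" or "wrist"; returns the picture (480x640x3 uint8, red, green, blue); there is no depth.
- bot.camera_info(name): a dict with "fovy" (degrees; the focal length in pixels is half the picture's height over the tangent of half this angle, whatever the lens; pixels are square), "cx", "cy" (the principal point, pixels), "distortion" ([k1, k2, p1, p2, k3] as OpenCV has them; the pictures are not rectified), "rvec" (rotation vector, rad) and "tvec" (3), from world to camera coordinates, as OpenCV has them. Camera axes: x right, y down, z forward; pixel columns grow to the right and rows downward; lengths in m; the calibration is good to about 2 mm. A picture is of the moment at which its call begins: read the wrist's pose just before it. camera_info takes no time and is no camera call; for the wrist camera it gives the pose at the moment of the call.
A pose or a line that the arm cannot do raises bot.MotionError and nothing moves.
- bot.sign_off(): hands the job in, once; it reports no verdict.
The state is a dict: "time_s": time; "q": joint angles; "joint_velocities": joint speeds; "joint_efforts": joint torques, N m; "position": TCP position; "orientation": TCP orientation; "contact_force": force on the tool from outside, world axes, zero at the start; "torque": the same for the moment, N m; "gripper_width": finger opening in m.
Only numpy, scipy, OpenCV 4.12 (cv2) and the standard library are available. Lean on these libraries where they do the work, as an engineer would, in place of code of your own. Each camera call takes 0.05 s, during which the arm holds its last target.

## Working session

There is one attempt and no reset: what is moved stays moved. The work goes in short steps, each a Python script; the robot and the scene stay as the last script left them, time stands still between calls to the robot, and variables do not carry over. Pictures are saved under pics/ and viewed, and the job is handed in when it is done.

```bash
ls; mkdir -p pics; python3 - <<'E'
from station import bot
import cv2
s=bot.sense(); print(s)
for n in ["scene","side","wrist"]:
    print(n,bot.camera_info(n))
    cv2.imwrite(f"pics/{n}0.png",bot.get_image(n)[:,:,::-1])
E
```

```text
pics
{'time_s': 0.0, 'q': array([ 6.99573714e+01,  1.58483320e+01,  8.62961708e+01, -1.94722275e-03,
        7.79629126e+01, -6.93475294e+00]), 'joint_velocities': array([ 0.07184987,  0.02052512,  0.09650959, -0.0648464 ,  0.03868669,
       -0.01905644]), 'joint_efforts': array([ 4.34817230e-04, -4.16778123e+01, -2.45808452e+01,  2.92765990e-04,
        1.09553779e-02,  7.11799899e-07]), 'position': array([0.13035655, 0.55980388, 0.40382574]), 'orientation': array([-1.79893141e+02, -1.10795047e-02,  1.66892522e+02]), 'contact_force': array([-0.56052365, -0.49074776,  0.40407128]), 'torque': array([ 0.0172331 ,  0.01598167, -0.02423425]), 'gripper_width': 0.08539452146839438}
scene {'fovy': 48.89047428337885, 'cx': 321.9383971854167, 'cy': 248.44922279611262, 'distortion': array([-0.07107161,  0.        ,  0.        ,  0.        ,  0.        ]), 'rvec': array([ 2.37867393,  0.9684551 , -0.29738534]), 'tvec': array([-0.42341575, -0.28519911,  1.47898171])}
side {'fovy': 49.57734535852909, 'cx': 327.4245722065283, 'cy': 229.97452574905344, 'distortion': array([-0.12291457,  0.        ,  0.        ,  0.        ,  0.        ]), 'rvec': array([ 2.2458834 , -1.61016896,  0.34681063]), 'tvec': array([-0.18583753,  0.5540479 ,  1.28639164])}
wrist {'fovy': 64.96804646684481, 'cx': 323.0520835708637, 'cy': 246.64309159862583, 'distortion': array([-0.07603245,  0.        ,  0.        ,  0.        ,  0.        ]), 'rvec': array([-2.27945934, -1.81004988, -0.25353847]), 'tvec': array([-0.57473062, -0.03594642,  0.3788405 ])}
```

View pics/scene0.png

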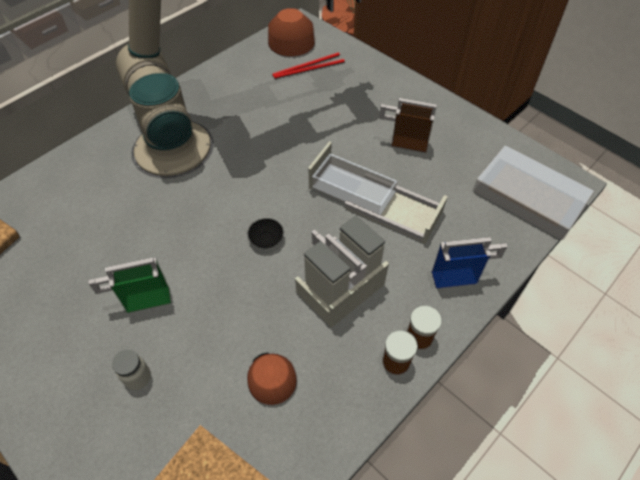

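View pics/side0.png

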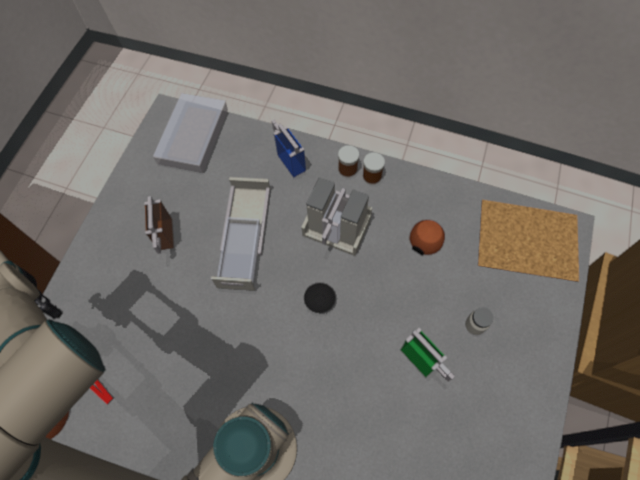

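View pics/wrist0.png

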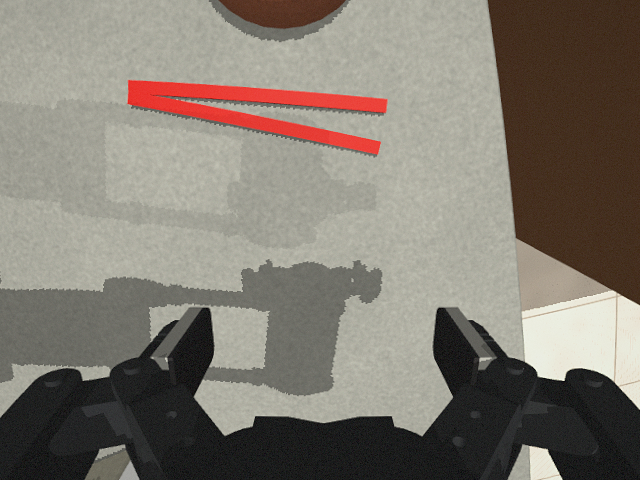

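```bash
cat > h.py <<'E'
import numpy as np, cv2
from station import bot
def cam(n,info=None):
    c=info or bot.camera_info(n); f=240/np.tan(np.radians(c["fovy"]/2))
    K=np.array([[f,0,c["cx"]],[0,f,c["cy"]],[0,0,1.]])
    return K,np.array(c["distortion"]),np.array(c["rvec"]),np.array(c["tvec"])
def ray(C,uv):
    K,d,r,t=C; R=cv2.Rodrigues(r)[0]
    p=cv2.undistortPoints(np.array([[uv]],float),K,d)[0,0]
    return -R.T@t, R.T@np.array([p[0],p[1],1.])
def onz(C,uv,z):
    o,v=ray(C,uv); return o+v*(z-o[2])/v[2]
def proj(C,P):
    K,d,r,t=C; return cv2.projectPoints(np.atleast_2d(np.array(P,float)),r,t,K,d)[0][:,0]
def tri(*cu):
    A=np.zeros((3,3));b=np.zeros(3)
    for C,uv in cu:
        o,v=ray(C,uv);v/=np.linalg.norm(v);M=np.eye(3)-np.outer(v,v);A+=M;b+=M@o
    return np.linalg.solve(A,b)
def crop(n,im,x0,y0,x1,y1,out):
    k=min(800/(x1-x0),600/(y1-y0)); c=im[y0:y1,x0:x1]
    cv2.imwrite(out,cv2.resize(c,None,fx=k,fy=k,interpolation=cv2.INTER_CUBIC)); return k
E
python3 - <<'E'
from h import *
a=cv2.imread("pics/scene0.png");b=cv2.imread("pics/side0.png")
print(crop(0,a,290,140,450,330,"pics/c1.png"),crop(0,b,200,160,380,295,"pics/c2.png"))
E
```

```text
3.1578947368421053 4.444444444444445
```

View pics/c1.png

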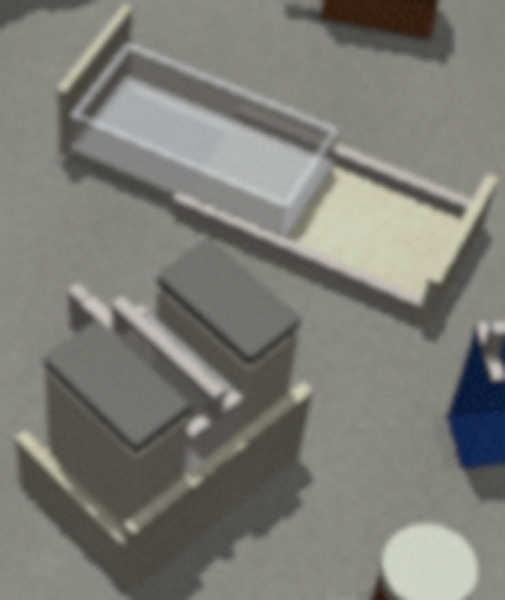

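View pics/c2.png

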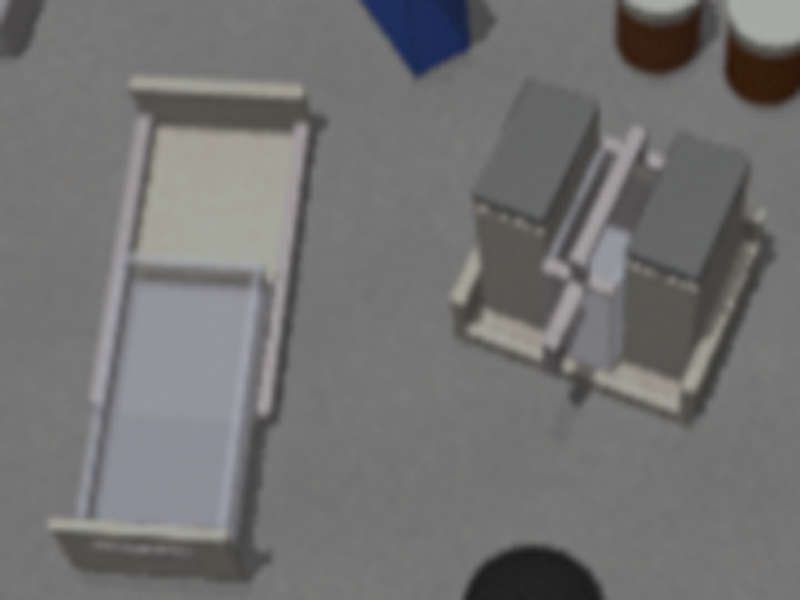

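```bash
python3 - <<'E'
from h import *
S=cam("side");A=cam("scene")
f=lambda x,y:(200+x/4.4444,160+y/4.4444)
g=lambda x,y:(290+x/3.1579,140+y/3.1579)
print("cam pos",ray(S,(320,240))[0],ray(A,(320,240))[0])
print("arch side",onz(S,f(638,132),.16),onz(S,f(553,268),.16))
print("arch scene",onz(A,g(120,302),.16),onz(A,g(232,398),.16))
print("D outer top side",onz(S,f(552,345),.13),"scene",onz(A,g(76,290),.13))
print("rack front corners side",onz(S,f(462,335),.018),onz(S,f(690,410),.018))
for n,p in dict(lidL=[(480,205),(545,222),(598,100),(528,82)],lidR=[(630,265),(690,280),(748,155),(685,135)]).items():
    print(n,[onz(S,f(*q),.175)[:2].round(4) for q in p])
print("panel top side",onz(S,f(52,522),.09),onz(S,f(240,535),.09))
print("panel top scene",onz(A,g(63,92),.09),onz(A,g(127,12),.09))
print("stop top",onz(S,f(133,82),.09),onz(S,f(305,88),.09), onz(A,g(435,288),.09),onz(A,g(490,180),.09))
print("plate rails side",onz(S,f(95,402),.03),onz(S,f(265,415),.03))
for n,p in dict(hide=(427,236),dish=(320,297),cup=(481,318),green=(425,350),brown=(157,225),blue=(290,150),jar=(348,160)).items(): print(n,onz(S,p,.03))
E
```

```text
cam pos [ 0.02646115 -0.19800928  1.39871378] [ 1.04954655 -0.47317407  1.05951152]
arch side [ 0.69625955 -0.00679939  0.16      ] [0.5918109 0.0124803 0.16     ]
arch scene [0.60678156 0.00190656 0.16      ] [ 0.7105453  -0.00254984  0.16      ]
D outer top side [0.55659938 0.00141909 0.13      ] scene [0.56319149 0.00386605 0.13      ]
rack front corners side [0.59131886 0.0773338  0.018     ] [ 0.58837939 -0.08044174  0.018     ]
lidL [array([0.6106, 0.0648]), array([0.6122, 0.0243]), array([0.7016, 0.021 ]), array([0.7   , 0.0657])]
lidR [array([ 0.6013, -0.0324]), array([ 0.6033, -0.0689]), array([ 0.6943, -0.0769]), array([ 0.6953, -0.0367])]
panel top side [0.36579154 0.25606801 0.09      ] [0.39522734 0.14466468 0.09      ]
panel top scene [0.39886301 0.15445506 0.09      ] [0.37343889 0.25389144 0.09      ]
stop top [0.66451563 0.33139318 0.09      ] [0.69613733 0.22140069 0.09      ] [0.7266259 0.2073582 0.09     ] [0.69400582 0.31789444 0.09      ]
plate rails side [0.46580037 0.28381933 0.03      ] [0.4929152  0.17577834 0.03      ]
hide [ 0.69827876 -0.26338368  0.03      ]
dish [ 0.42586723 -0.02992922  0.03      ]
cup [ 0.50780345 -0.46536594  0.03      ]
green [ 0.37547562 -0.34135009  0.03      ]
brown [0.4784167  0.50024518 0.03      ]
blue [0.84894962 0.21686995 0.03      ]
jar [0.87142057 0.03287114 0.03      ]
```

```bash
python3 - <<'E'
from h import *
from scipy.spatial.transform import Rotation as R
s=bot.sense(); C=cam("wrist"); o,v=ray(C,(323,246))
Rt=R.from_euler('xyz',s["orientation"],degrees=True)
print("cam in tool",Rt.inv().apply(o-s["position"]),"axis",Rt.inv().apply(v), "img right", Rt.inv().apply(cv2.Rodrigues(C[2])[0][0]))
def T(p,o):
    print(p,o,bot.solve_ik(p,o))
for lean in (0,15,35,45):
  for yaw in (0,180):
    o=(R.from_euler('z',yaw,degrees=True)*R.from_euler('x',180,degrees=True))
    Rr=R.from_euler('y',-lean,degrees=True)*o
    e=Rr.as_euler('xyz',degrees=True); z=Rr.apply([0,0,1])
    print(lean,yaw,e.round(1),z.round(2)); T(np.array([.557,.003,.11])-z*.155,e)
for yaw in(0,180): T([.45,.0,.45],[180,0,yaw])
E
```

```text
cam in tool [0.07017517 0.00045202 0.0306826 ] axis [-2.74917917e-01  1.72452215e-04  9.61469208e-01] img right [ 5.66381391e-05  9.99999951e-01 -3.06874169e-04]
0 0 [180.   0.   0.] [ 0. -0. -1.]
[0.557 0.003 0.265] [180.   0.   0.] [-6.84873257e+00  2.07841783e+01  1.00349009e+02 -2.54444375e-14
  5.88668128e+01  8.31512674e+01]
0 180 [180.   0. 180.] [ 0.  0. -1.]
[0.557 0.003 0.265] [180.   0. 180.] [ -6.84873257  20.78417828 100.34900889   0.          58.86681283
 -96.84873257]
15 0 [180. -15.   0.] [ 0.26 -0.   -0.97]
[0.51688305 0.003      0.2597185 ] [180. -15.   0.] [ -8.17058147  14.88032206 112.00780972   3.40198273  38.30650999
  79.43349069]
15 180 [180.  15. 180.] [ 0.26  0.   -0.97]
[0.51688305 0.003      0.2597185 ] [180.  15. 180.] [  -8.17058147   14.88032206  112.00780972    3.40198273   38.30650999
 -100.56650931]
35 0 [180. -35.   0.] [ 0.57 -0.   -0.82]
[0.46809565 0.003      0.23696857] [180. -35.   0.] [-10.68263865  11.50520367 128.22339842  46.91073734   8.37146573
  34.61150566]
35 180 [180.  35. 180.] [ 0.57  0.   -0.82]
[0.46809565 0.003      0.23696857] [180.  35. 180.] [ -10.68263865   11.50520367  128.22339842   46.91073734    8.37146573
 -145.38849434]
45 0 [180. -45.   0.] [ 0.71 -0.   -0.71]
[0.44739845 0.003      0.21960155] [180. -45.   0.] [-12.28979891  13.38028955 136.54530907 148.28333833  16.63644188
 -68.12547014]
45 180 [180.  45. 180.] [ 0.71  0.   -0.71]
[0.44739845 0.003      0.21960155] [180.  45. 180.] [-12.28979891  13.38028955 136.54530907 148.28333833  16.63644188
 111.87452986]
[0.45, 0.0, 0.45] [180, 0, 0] [-8.87169049e+00  3.43790787e+00  9.53839814e+01 -2.54444375e-14
  8.11781107e+01  8.11283095e+01]
[0.45, 0.0, 0.45] [180, 0, 180] [ -8.87169049   3.43790787  95.3839814    0.          81.17811073
 -98.87169049]
```

```bash
python3 - <<'E'
from h import *
import time
bot.move_pose([.43,.20,.48],[180,0,-165]); C=bot.camera_info("wrist"); im=bot.get_image("wrist"); np.save("w1.npy",C,allow_pickle=True); cv2.imwrite("pics/w1.png",im[:,:,::-1]); print(bot.sense()["time_s"])
bot.move_pose([.50,.0,.42],[180,0,178]); C=bot.camera_info("wrist"); im=bot.get_image("wrist"); np.save("w2.npy",C,allow_pickle=True); cv2.imwrite("pics/w2.png",im[:,:,::-1]); print(bot.sense()["time_s"])
E
```

```text
1.9333
2.8667
```

View pics/w1.png

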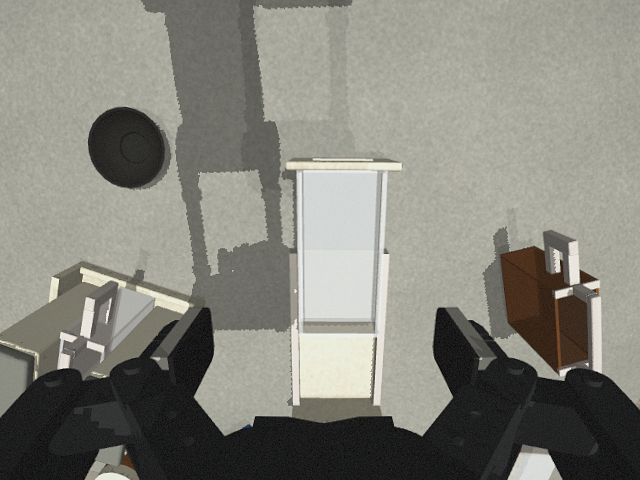

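View pics/w2.png

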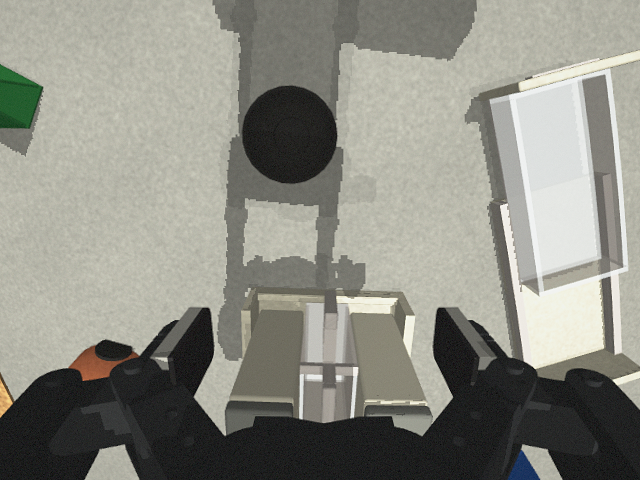

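```bash
python3 - <<'E'
from h import *
a=cv2.imread("pics/w2.png");b=cv2.imread("pics/w1.png")
print(crop(0,a,220,270,440,435,"pics/c3.png"),crop(0,b,270,150,420,262,"pics/c4.png"))
E
```

```text
3.6363636363636362 5.333333333333333
```

View pics/c3.png

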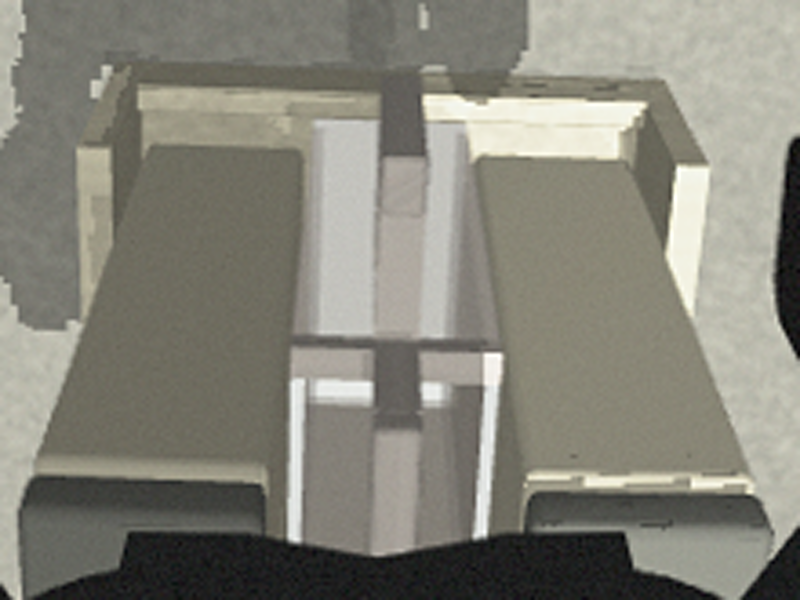

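View pics/c4.png

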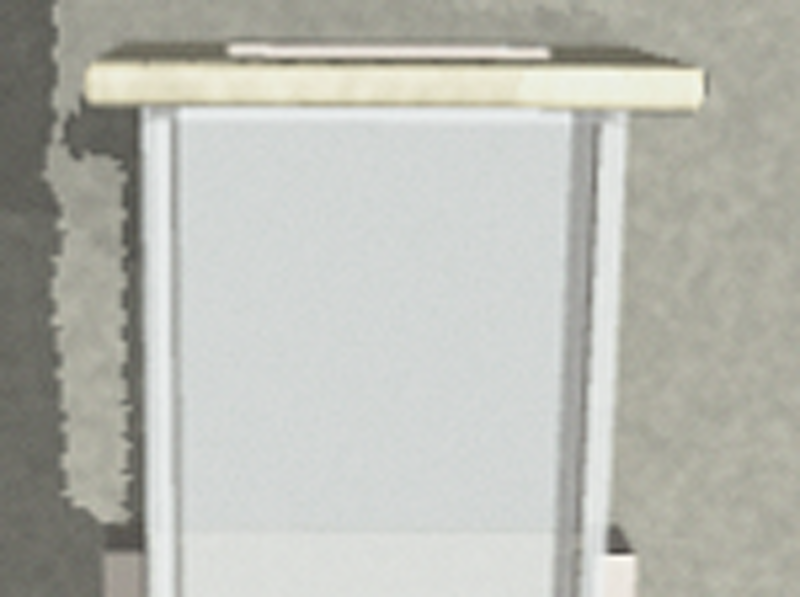

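```bash
python3 - <<'E'
from h import *
C2=cam("",np.load("w2.npy",allow_pickle=True).item());C1=cam("",np.load("w1.npy",allow_pickle=True).item())
f=lambda x,y:(220+x/3.63636-.36,270+y/3.63636-.36)
g=lambda x,y:(270+x/5.3333-.4,150+y/5.3333-.4)
for n,p,z in [("D outL",(383,157),.13),("D outR",(426,157),.13),("D inL",(381,215),.13),("D inR",(423,215),.13),("Dbar near wall",(398,332),.128),
  ("rim L",(290,345),.13),("rim R",(504,348),.13),("arch front L",(374,428),.16),("arch front R",(420,428),.16),("arch L",(370,553),.16),("arch R",(413,556),.16),
  ("lip L",(135,65),.018),("lip R",(665,82),.018),
  ("lip innerL",(137,108),.018),("lip innerR",(645,125),.018),
  ("cad bottom L",(313,122),.01),("cad bottom R",(466,122),.01),
  ("boxR L",(152,147),.01),("boxR R",(303,150),.01),("boxL L",(475,157),.01),("boxL R",(630,160),.01)]:
    print(n,onz(C2,f(*p),z).round(4))
P=[onz(C1,g(*p),.09) for p in [(88,62),(703,68),(705,108),(88,106)]]
print(np.array(P).round(4)); d=P[0]-P[1]; print("tray yaw", np.degrees(np.arctan2(d[1],d[0])),np.linalg.norm(d))
# inner edges of walls top z=.055, back corner
h=lambda x,y:(x,y)
for p in [(302.5,172),(376,172)]: print(onz(C1,p,.055).round(4))
E
```

```text
D outL [0.5568 0.0013 0.13  ]
D outR [0.5571 0.0102 0.13  ]
D inL [5.703e-01 4.000e-04 1.300e-01]
D inR [0.5706 0.0093 0.13  ]
Dbar near wall [0.6002 0.0032 0.128 ]
rim L [ 0.6014 -0.0205  0.13  ]
rim R [0.6039 0.0262 0.13  ]
arch front L [ 0.6012 -0.0021  0.16  ]
arch front R [0.6016 0.0069 0.16  ]
arch L [ 0.6319 -0.004   0.16  ]
arch R [0.633  0.0048 0.16  ]
lip L [ 0.5797 -0.0713  0.018 ]
lip R [0.5905 0.0837 0.018 ]
lip innerL [ 0.5933 -0.0718  0.018 ]
lip innerR [0.604  0.0782 0.018 ]
cad bottom L [ 0.6031 -0.0206  0.01  ]
cad bottom R [0.6047 0.0255 0.01  ]
boxR L [ 0.6098 -0.07    0.01  ]
boxR R [ 0.6123 -0.0241  0.01  ]
boxL L [0.6165 0.0281 0.01  ]
boxL R [0.6193 0.0755 0.01  ]
[[0.3906 0.1549 0.09  ]
 [0.3634 0.2594 0.09  ]
 [0.3699 0.2619 0.09  ]
 [0.398  0.1567 0.09  ]]
tray yaw -75.40556902133198 0.10805188395197027
[0.3996 0.1711 0.055 ]
[0.3798 0.2444 0.055 ]
```

```bash
cat >> h.py <<'E'
from scipy.spatial.transform import Rotation as R
FL=R.from_euler('z',180,degrees=True)*R.from_euler('x',180,degrees=True)
ey=lambda a:R.from_euler('y',a,degrees=True)
ez=lambda a:R.from_euler('z',a,degrees=True)
def tcp(o,yaw,tip,lean,loc):
    Rc=ez(yaw)*ey(-tip); Rt=Rc*ey(-lean)*FL
    g=np.array(o)+Rc.apply(loc); z=Rt.apply([0,0,1])
    return g-.155*z, Rt.as_euler('xyz',degrees=True)
FR=np.array([-.088,0,.100]); TOP=np.array([0,0,.146])
LEAN=6; YAW=-3.8; O0=np.array([.6520,-.0005,.010])
ux=ez(YAW).apply([1,0,0])
def tipped(t):
    piv=O0+ez(YAW).apply([-.05,0,0]); return piv-(ez(YAW)*ey(-t)).apply([-.05,0,0])
E
python3 - <<'E'
from h import *
def chk(n,o,yaw,tip,lean,loc):
    p,e=tcp(o,yaw,tip,lean,loc); q=bot.solve_ik(p,e); print(n,p.round(3),e.round(1),None if q is None else q.round(1))
chk("above",O0+[0,0,.1],YAW,0,LEAN,FR)
for t in (0,10,20): chk(f"tip{t}",tipped(t),YAW,t,LEAN,FR)
o=tipped(20)+[0,0,.014]; chk("lift",o,YAW,20,LEAN,FR)
chk("pull",o-ux*.13+[0,0,.06],YAW,20,LEAN,FR)
chk("side",np.array([.51,-.19,.08]),-15,0,LEAN,FR)
chk("place",np.array([.52,-.19,.0]),-20,0,LEAN,FR)
chk("top",np.array([.52,-.19,.0]),-20,0,0,TOP)
chk("trayhi",np.array([.50,.239,.12]),14.6,0,0,TOP)
chk("tray",np.array([.50,.239,.015]),14.6,0,0,TOP)
chk("push0",np.array([.36,.20,.06]),14.6,0,35,np.zeros(3))
chk("push1",np.array([.48,.23,.06]),14.6,0,35,np.zeros(3))
chk("push0",np.array([.36,.20,.06]),14.6,0,25,np.zeros(3))
chk("push1",np.array([.48,.23,.06]),14.6,0,25,np.zeros(3))
E
```

```text
above [0.548 0.006 0.364] [180.    6.  176.2] [ -6.7  13.4  95.8   0.3  64.9 -93. ]
tip0 [0.548 0.006 0.264] [180.    6.  176.2] [ -6.7  18.7 104.1   0.4  51.2 -93.1]
tip10 [0.505 0.009 0.251] [180.   16.  176.2] [ -7.2  14.5 114.5   1.6  35.1 -94.6]
tip20 [0.465 0.012 0.23 ] [180.   26.  176.2] [ -7.9  12.2 125.    6.1  16.9 -99.5]
lift [0.465 0.012 0.244] [180.   26.  176.2] [ -7.9  10.8 123.9   5.4  19.4 -98.7]
pull [0.335 0.021 0.304] [180.   26.  176.2] [ -10.    -6.5  130.7    5.4   30.1 -100.3]
side [ 0.409 -0.163  0.334] [180.   6. 165.] [ -31.5    5.8  110.3    2.    58.2 -107.5]
place [ 0.422 -0.154  0.254] [180.   6. 160.] [ -29.4   12.   116.3    1.4   45.8 -100.3]
top [ 0.52  -0.19   0.301] [180.   0. 160.] [-27.3  18.5  98.    0.   63.5 -97.3]
trayhi [0.5   0.239 0.421] [ 180.     0.  -165.4] [ 18.4  13.5  87.1   0.   79.4 -86.2]
tray [0.5   0.239 0.316] [ 180.     0.  -165.4] [ 18.4  17.7  96.8   0.   65.5 -86.2]
push0 [0.274 0.178 0.187] [ 180.    35.  -165.4] [ 23.8  10.2 147.7 202.9  13.6  75.2]
push1 [0.394 0.208 0.187] [ 180.    35.  -165.4] [ 20.2  16.5 134.2 209.8   6.5  64.9]
push0 [0.297 0.183 0.2  ] [ 180.    25.  -165.4] [ 22.    7.9 139.3 -21.6   8.5 -61.9]
push1 [0.417 0.213 0.2  ] [ 180.    25.  -165.4] [ 19.5  15.8 126.2  -9.   13.2 -76.9]
```

```bash
python3 - <<'E'
from h import *
bot.move_gripper(.045,100)
p,e=tcp(O0+[0,0,.075],YAW,0,LEAN,FR); bot.move_pose(p,e)
p,e=tcp(O0+[0,0,.0],YAW,0,LEAN,FR); print(bot.move_straight(p,e,feed=.1,contact_N=15))
cv2.imwrite("pics/w3.png",bot.get_image("wrist")[:,:,::-1])
s=bot.sense();print(s["time_s"],s["position"],p,s["contact_force"])
E
```

```text
False
4.7833 [0.54844487 0.00633265 0.26507969] [0.54802718 0.00640587 0.26415089] [ 0.21207539 -0.11889062 -0.35582717]
```

View pics/w3.png

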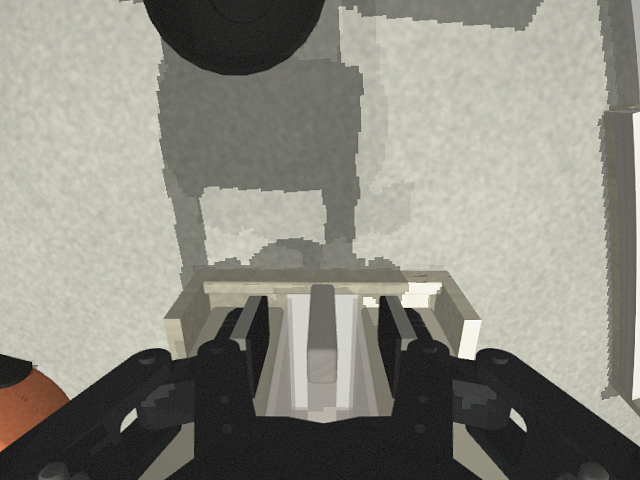

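The bar's top (px 322,365) is centred between the pads (250 to 392). Now I'll close and tip.

```bash
python3 - <<'E'
from h import *
bot.move_gripper(0,110); s=bot.sense(); print(s["gripper_width"],s["contact_force"].round(1),s["torque"].round(2),s["time_s"])
for t in (5,10,15,20):
    p,e=tcp(tipped(t),YAW,t,LEAN,FR); bot.move_straight(p,e,feed=.06)
    s=bot.sense(); print(t,s["contact_force"].round(1),s["torque"].round(2),s["gripper_width"],s["time_s"])
cv2.imwrite("pics/w4.png",bot.get_image("wrist")[:,:,::-1])
a=bot.get_image("scene")[:,:,::-1];b=bot.get_image("side")[:,:,::-1]
crop(0,a,250,150,450,300,"pics/s4.png");crop(0,b,240,130,400,250,"pics/d4.png")
E
```

```text
0.008666383181956627 [-1.7 -1.7  5.1] [-0.11  0.22 -0.09] 5.2
5 [-2.5 -0.4  7.3] [-0.21  0.32 -0.07] 0.00875007852403866 5.725
10 [-3.5 -1.   8.1] [-0.26  0.29 -0.09] 0.008642181807904215 6.25
15 [-5.1  0.4  9.9] [-0.25  0.3  -0.08] 0.008666604321100661 6.775
20 [-0.9 -1.2  5.6] [-0.13 -0.11 -0.08] 0.008715584073312964 7.3
```

View pics/w4.png

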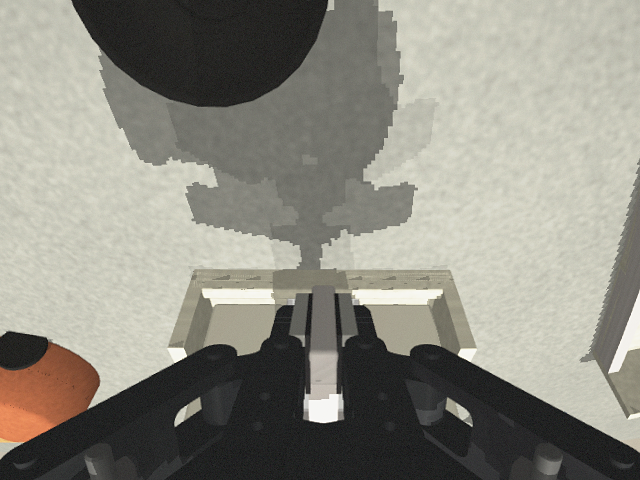

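View pics/s4.png

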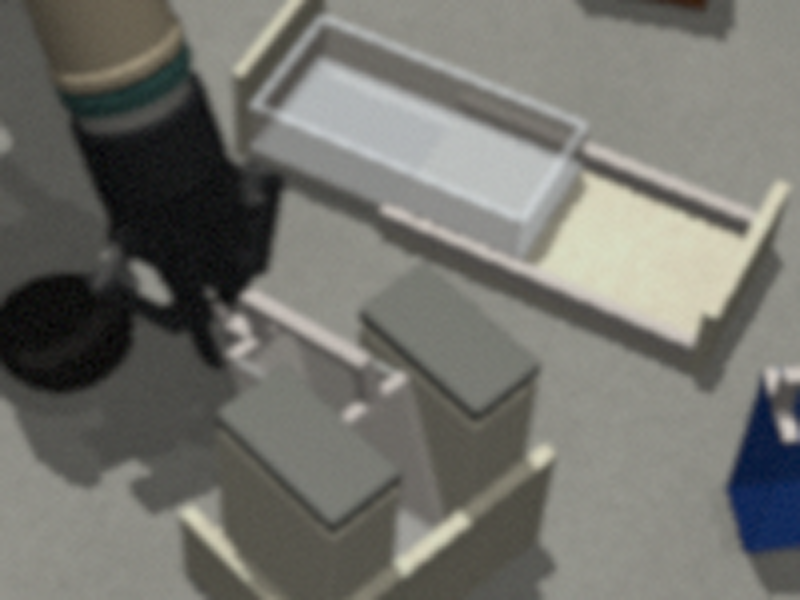

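View pics/d4.png

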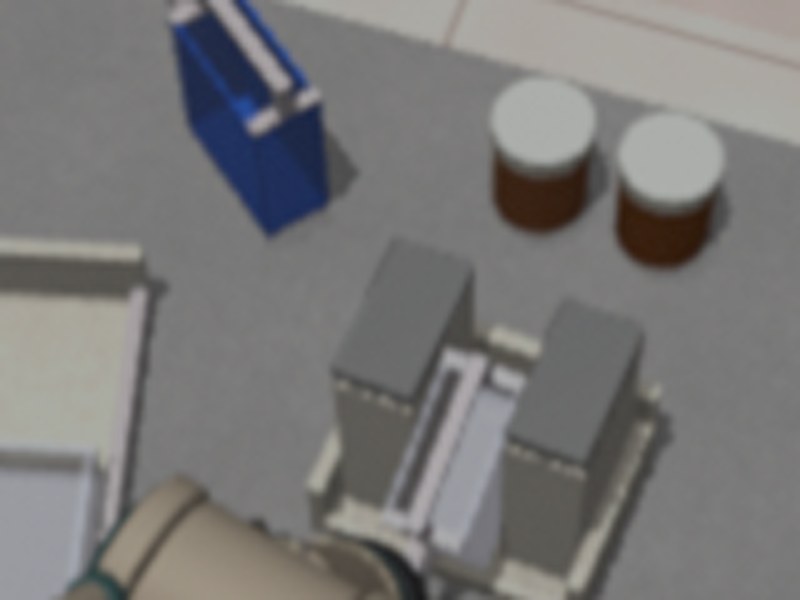

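```bash
python3 - <<'E'
from h import *
S=cam("side");A=cam("scene")
f=tri((A,(312,223.5)),(S,(322.6,234.4)));r=tri((A,(343.5,240.3)),(S,(334,202)))
print(f,r,np.degrees(np.arctan2(r[2]-f[2],np.hypot(*(r-f)[:2]))),np.linalg.norm(r-f))
E
```

```text
[0.55534819 0.00539482 0.15116362] [0.64503925 0.00516525 0.17573568] 15.320967457433262 0.09299637044690674
```

```bash
python3 - <<'E'
from h import *
a=bot.get_image("scene")[:,:,::-1];b=bot.get_image("side")[:,:,::-1]
cv2.imwrite("pics/sf.png",a);cv2.imwrite("pics/sd.png",b)
print(crop(0,a,300,210,360,255,"pics/s5.png"),crop(0,b,312,195,352,240,"pics/d5.png"))
E
```

```text
13.333333333333334 13.333333333333334
```

View pics/s5.png

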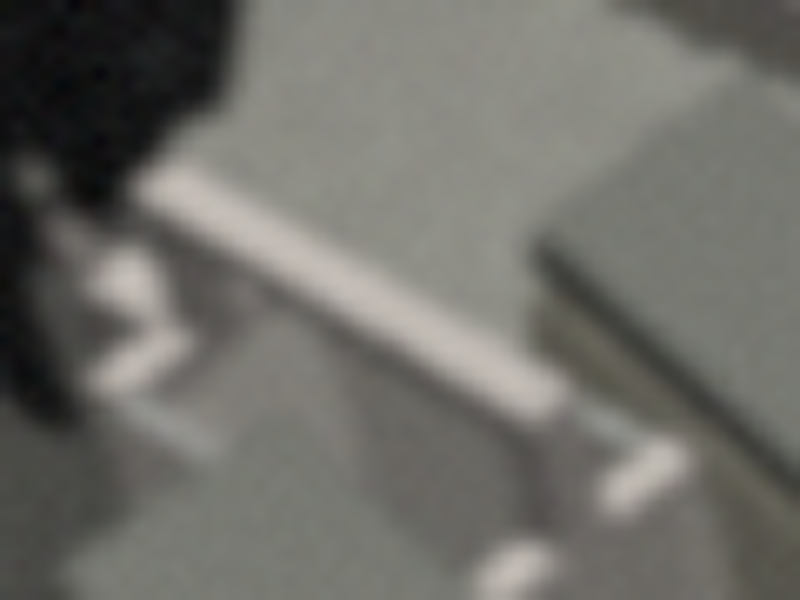

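View pics/d5.png

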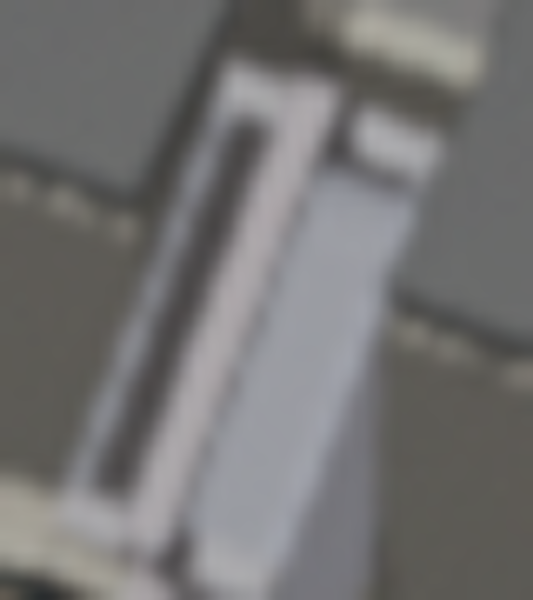

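```bash
python3 - <<'E'
from h import *
S=cam("side");A=cam("scene")
k=13.333
fa=(300+152/k-.46,210+188/k-.46);ra=(300+552/k-.46,210+398/k-.46);fs=(312+152/k-.46,195+552/k-.46);rs=(312+312/k-.46,195+78/k-.46)
n=ez(YAW).apply([0,1,0])
for C,a,b in((A,fa,ra),(S,fs,rs)):
    P=[]
    for q in(a,b):
        o,v=ray(C,q); P.append(o+v*(n@(O0-o))/(n@v))
    d=P[1]-P[0]; print(P,np.degrees(np.arctan2(d[2],np.hypot(d[0],d[1]))),np.linalg.norm(d))
f=tri((A,fa),(S,fs));r=tri((A,ra),(S,rs));d=r-f;print(f,r,np.degrees(np.arctan2(d[2],np.hypot(d[0],d[1]))),np.linalg.norm(d))
E
```

```text
[array([0.55161287, 0.00616771, 0.14672346]), array([ 6.44699626e-01, -1.51096918e-05,  1.85597356e-01])] 22.62106035303834 0.10106705842356867
[array([0.55879855, 0.00569043, 0.13331164]), array([6.42326614e-01, 1.42505565e-04, 1.89626824e-01])] 33.929686835321206 0.10089160828170496
[0.55264986 0.00404421 0.14893106] [6.44504449e-01 6.06391513e-04 1.85047143e-01] 21.450484110245803 0.09875958583712927
```

Tip measures about 21.5° by triangulation (nominal 20°), with the foot still in the rack. Now I'll pull it free.

```bash
python3 - <<'E'
from h import *
o=tipped(20)
def go(n,o,yaw,t,feed,**k):
    p,e=tcp(o,yaw,t,LEAN,FR); r=bot.move_straight(p,e,feed=feed,**k); s=bot.sense(); print(n,r,s["contact_force"].round(1),s["torque"].round(2),round(s["gripper_width"],4),s["time_s"])
go("lift",o+[0,0,.014],YAW,20,.05)
go("p1",o-ux*.05+[0,0,.022],YAW,20,.07)
go("p2",o-ux*.13+[0,0,.06],YAW,20,.09)
cv2.imwrite("pics/w6.png",bot.get_image("wrist")[:,:,::-1])
a=bot.get_image("scene")[:,:,::-1];b=bot.get_image("side")[:,:,::-1]
crop(0,a,200,150,400,300,"pics/s6.png");crop(0,b,240,150,440,300,"pics/d6.png")
E
```

```text
lift False [ 0.7  0.  -3.5] [0.01 0.69 0.  ] 0.0087 7.9833
p1 False [ 0.7  0.  -3.4] [ 0.    0.72 -0.01] 0.0086 8.8583
p2 False [-0.8  0.2 -3. ] [ 0.04  0.74 -0.01] 0.0085 9.9917
```

View pics/w6.png

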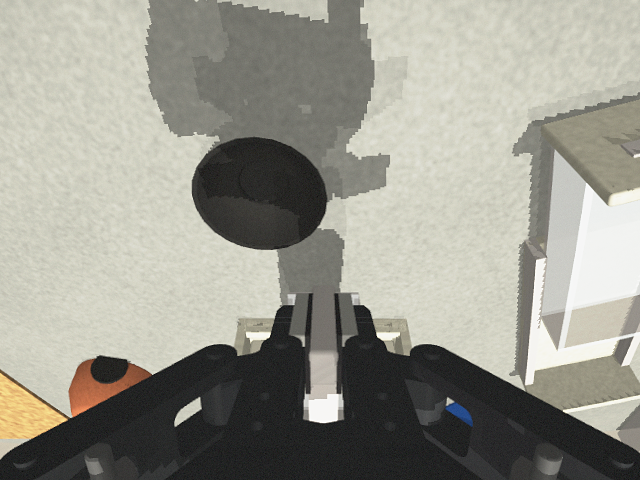

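View pics/s6.png

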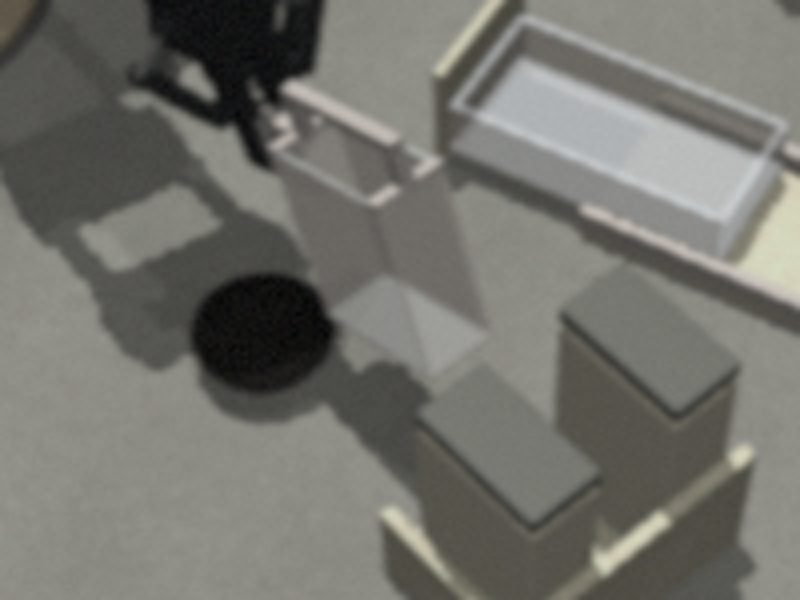

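View pics/d6.png

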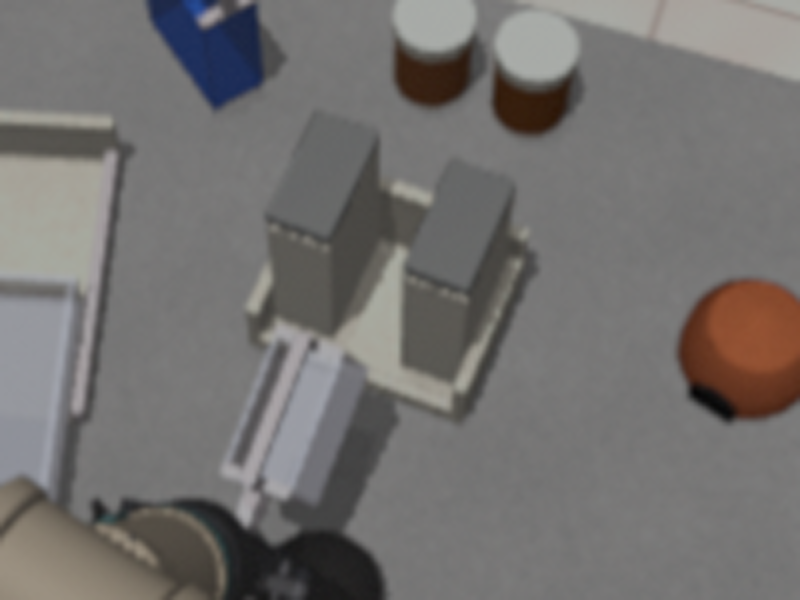

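```bash
python3 - <<'E'
from h import *
def go(n,o,yaw,t,feed,**k):
    p,e=tcp(np.array(o),yaw,t,LEAN,FR); r=bot.move_straight(p,e,feed=feed,**k); s=bot.sense(); print(n,r,s["contact_force"].round(1),s["torque"].round(2),round(s["gripper_width"],4),s["time_s"])
go("a",[.49,-.10,.09],-10,0,.12)
go("b",[.52,-.19,.03],-20,0,.12)
cv2.imwrite("pics/w7.png",bot.get_image("wrist")[:,:,::-1])
a=bot.get_image("scene")[:,:,::-1];b=bot.get_image("side")[:,:,::-1]
cv2.imwrite("pics/s7f.png",a);cv2.imwrite("pics/d7f.png",b)
print(crop(0,a,180,230,300,320,"pics/s7.png"),crop(0,b,320,210,440,300,"pics/d7.png"))
E
```

```text
a False [-0.5  0.1 -3.1] [ 0.05  0.39 -0.07] 0.0088 11.35
b False [-0.3 -0.3 -3.5] [0.09 0.32 0.05] 0.0084 12.3333
6.666666666666667 6.666666666666667
```

View pics/s7.png

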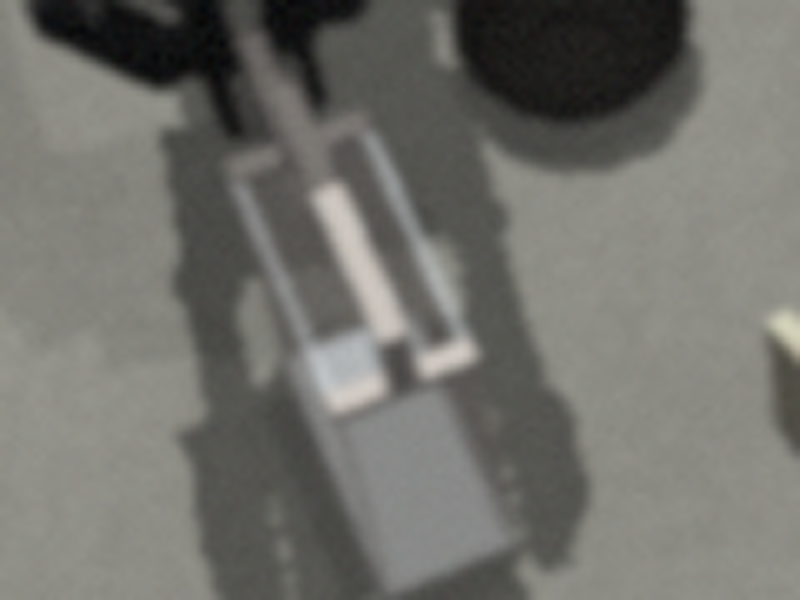

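View pics/d7.png

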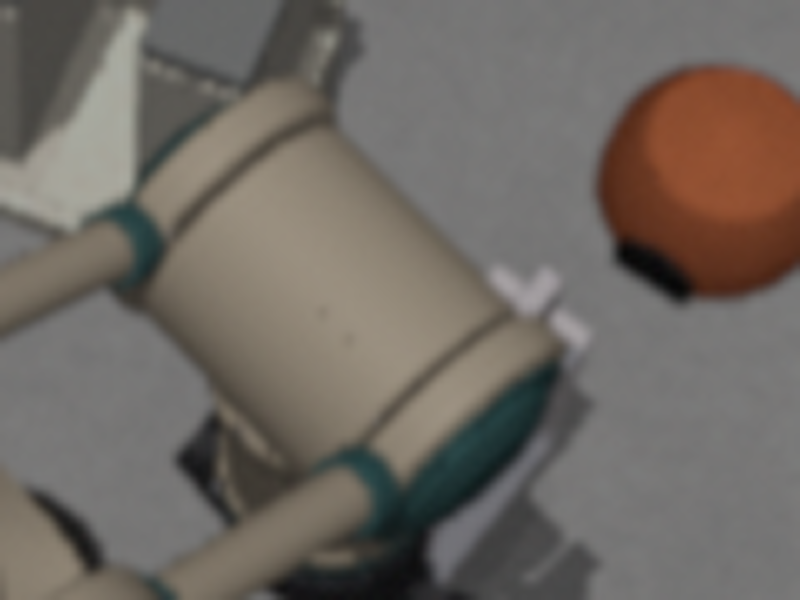

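```bash
python3 - <<'E'
from h import *
A=cam("scene");k=6.6667
s=bot.sense();Rt=R.from_euler('xyz',s["orientation"],degrees=True)
Rc=Rt*FL.inv()*ey(LEAN);g=s["position"]+Rt.apply([0,0,.155]);o=g-Rc.apply(FR);print(o,Rc.as_euler('ZYX',degrees=True))
u=ez(-20).apply([1,0,0]);n=ez(-20).apply([0,1,0])
P=[]
for q in((330,190),(393,335)):
    c,v=ray(A,(180+q[0]/k-.43,230+q[1]/k-.43));P.append(c+v*(n@(o-c))/(n@v))
d=P[1]-P[0];print(P,np.degrees(np.arctan2(d[2],np.hypot(*d[:2]))),np.linalg.norm(d))
for l in((-.05,0,.15),(.05,0,.15),(-.05,.023,.12),(-.05,-.023,.12),(.05,.023,.12),(.05,-.023,.12),(.05,.023,0),(.05,-.023,0)):
    p=proj(A,o+Rc.apply(l))[0]; print(l,((p-[180,230])*k).round(0))
E
```

```text
[ 0.52007202 -0.18956626  0.0305918 ] [-1.99662337e+01 -4.87495230e-02 -5.83544481e-04]
[array([ 0.51690694, -0.18841427,  0.18547721]), array([ 0.56389965, -0.20551821,  0.17679756])] -9.846354719156906 0.0507562432644358
(-0.05, 0, 0.15) [277.  81.]
(0.05, 0, 0.15) [392. 334.]
(-0.05, 0.023, 0.12) [361. 110.]
(-0.05, -0.023, 0.12) [222. 163.]
(0.05, 0.023, 0.12) [477. 357.]
(0.05, -0.023, 0.12) [333. 415.]
(0.05, 0.023, 0) [517. 544.]
(0.05, -0.023, 0) [386. 598.]
```

The picture matches the upright model to about 1 px (rear rim corners at 480,355 and 335,412 in the crop, predicted 477,357 and 333,415). I'll lower it until contact and let go.

```bash
python3 - <<'E'
from h import *
def go(n,o,yaw,t,feed,**k):
    p,e=tcp(np.array(o),yaw,t,LEAN,FR); r=bot.move_straight(p,e,feed=feed,**k); s=bot.sense(); print(n,r,s["position"].round(4),p.round(4),s["contact_force"].round(1),s["torque"].round(2),s["time_s"])
go("c",[.52,-.19,.004],-20,0,.05,contact_N=4)
go("c",[.52,-.19,-.004],-20,0,.015,contact_N=4)
bot.move_gripper(.045); bot.pause(.15)
s=bot.sense();print(s["contact_force"].round(1),s["time_s"])
# retreat up along tool axis
Rt=R.from_euler('xyz',s["orientation"],degrees=True)
bot.move_straight(s["position"]-Rt.apply([0,0,1])*.09,None,feed=.15)
# view above for arch: go high
p,e=tcp([.52,-.19,0],-20,0,0,TOP); bot.move_pose(p+[-.03,.01,.12],e)
C=bot.camera_info("wrist");np.save("w8.npy",C,allow_pickle=True)
cv2.imwrite("pics/w8.png",bot.get_image("wrist")[:,:,::-1])
a=bot.get_image("scene")[:,:,::-1];cv2.imwrite("pics/s8.png",a);b=bot.get_image("side")[:,:,::-1];cv2.imwrite("pics/d8.png",b)
crop(0,a,180,230,300,320,"pics/s8c.png")
print(bot.sense()["time_s"])
E
```

```text
c False [ 0.4222 -0.1544  0.258 ] [ 0.4221 -0.1544  0.2582] [-0.2 -0.2 -3.5] [0.11 0.33 0.02] 13.15
c True [ 0.4223 -0.1545  0.2547] [ 0.4221 -0.1544  0.2502] [-0.4 -0.6  3.5] [ 0.06 -0.01 -0.03] 13.5167
[ 0.1 -0.4  0.6] 14.1083
15.5
```

View pics/w8.png

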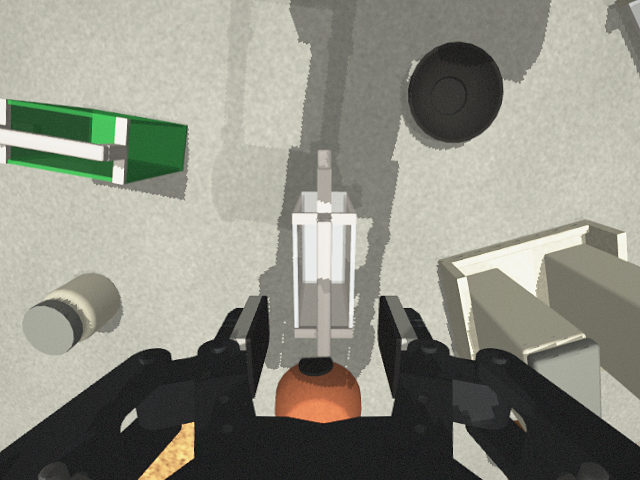

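View pics/s8c.png

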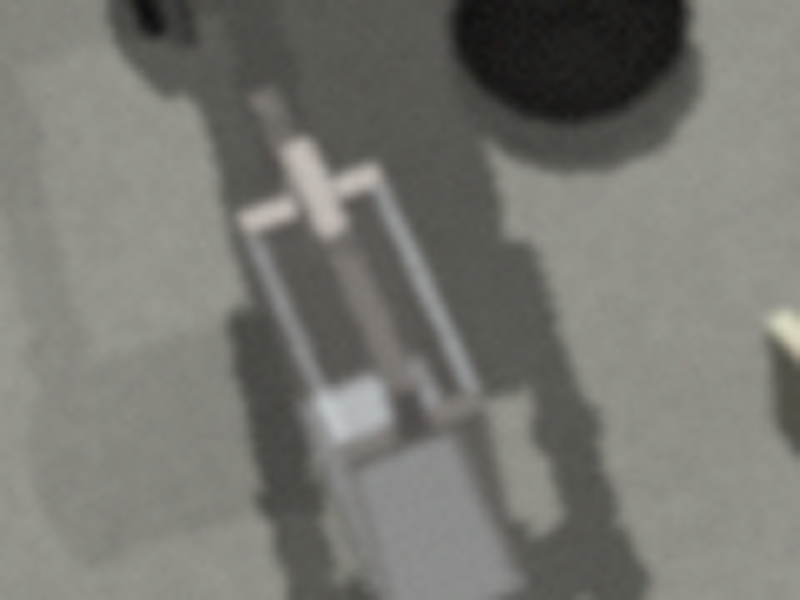

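View pics/d8.png

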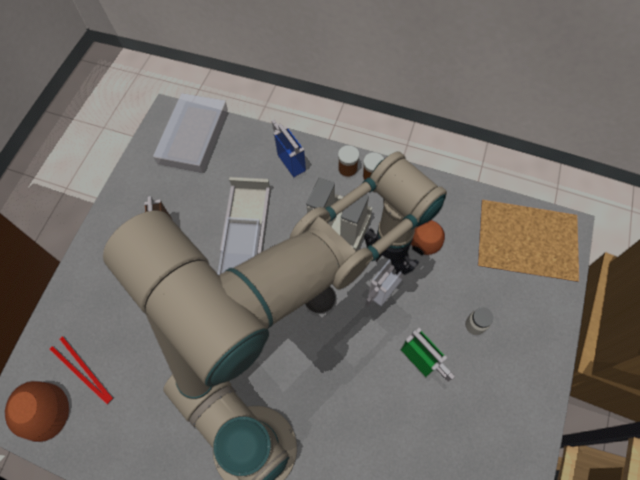

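```bash
python3 - <<'E'
from h import *
C=cam("",np.load("w8.npy",allow_pickle=True).item())
f,r=onz(C,(323.5,220),.15),onz(C,(324,350),.15)
d=r-f;print(f,r,np.degrees(np.arctan2(d[1],d[0])),np.linalg.norm(d[:2]))
q=[onz(C,p,.12) for p in((293,216),(356,216),(294,335),(354,335))];print(np.array(q).round(4),np.mean(q,0))
E
```

```text
[ 0.47164026 -0.17230766  0.15      ] [ 0.56126984 -0.20448639  0.15      ] -19.749103018394514 0.09523093997362156
[[ 0.4672 -0.1942  0.12  ]
 [ 0.4828 -0.1512  0.12  ]
 [ 0.5574 -0.2285  0.12  ]
 [ 0.5738 -0.1834  0.12  ]] [ 0.52033147 -0.1893328   0.12      ]
```

```bash
python3 - <<'E'
from h import *
O=np.array([.5203,-.1895,0.])
p,e=tcp(O,-20,0,0,TOP)
bot.move_straight(p+[0,0,.05],e,feed=.15)
print(bot.move_straight(p,e,feed=.08,contact_N=10))
w=bot.get_image("wrist")[:,:,::-1];cv2.imwrite("pics/w9.png",w)
bot.move_gripper(0,110)
s=bot.sense();print(s["gripper_width"],s["contact_force"].round(1),s["time_s"])
def go(n,o,yaw,feed,**k):
    p,e=tcp(np.array(o),yaw,0,0,TOP); r=bot.move_straight(p,e,feed=feed,**k); s=bot.sense(); print(n,r,s["contact_force"].round(1),s["torque"].round(2),round(s["gripper_width"],4),s["time_s"])
go("lift",O+[0,0,.05],-20,.08)
cv2.imwrite("pics/w10.png",bot.get_image("wrist")[:,:,::-1]);crop(0,bot.get_image("scene")[:,:,::-1],180,230,300,320,"pics/s10.png")
E
```

```text
False
0.00774605511514228 [-1.3 -1.4  3.6] 17.4167
lift False [-0.2 -0.2 -3.5] [ 0.   -0.01  0.05] 0.0078 18.1917
```

View pics/w10.png

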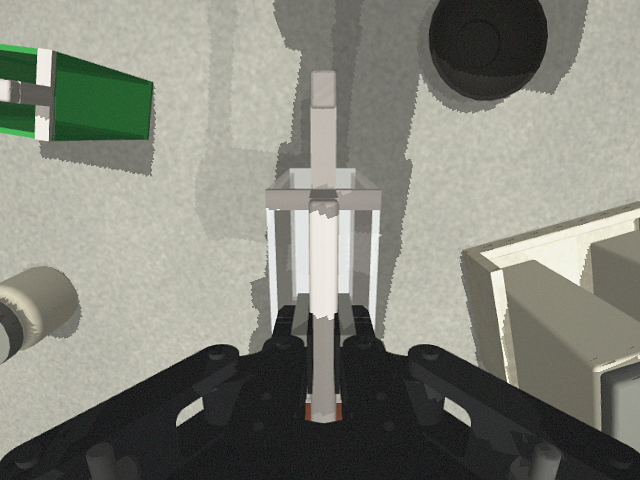

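View pics/s10.png

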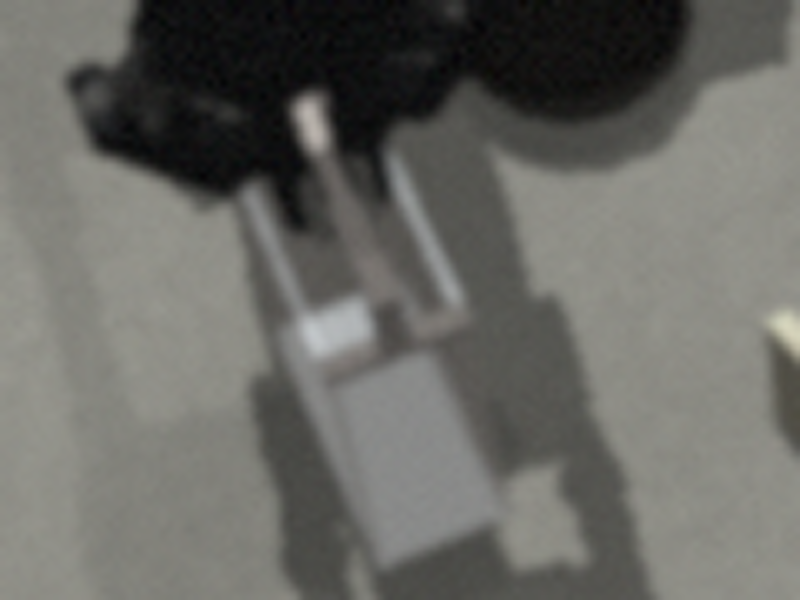

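```bash
python3 - <<'E'
from h import *
def go(n,o,yaw,feed,**k):
    p,e=tcp(np.array(o),yaw,0,0,TOP); r=bot.move_straight(p,e,feed=feed,**k); s=bot.sense(); print(n,r,s["contact_force"].round(1),s["torque"].round(2),round(s["gripper_width"],4),s["time_s"])
go("a",[.43,-.05,.12],-4,.12)
go("b",[.46,.15,.12],8,.12)
go("c",[.5076,.2413,.10],14.6,.12)
cv2.imwrite("pics/w11.png",bot.get_image("wrist")[:,:,::-1]);crop(0,bot.get_image("scene")[:,:,::-1],280,110,460,245,"pics/s11.png")
crop(0,bot.get_image("side")[:,:,::-1],180,150,380,300,"pics/d11.png")
E
```

```text
a False [ 0.4 -0.3 -3.3] [0.01 0.02 0.05] 0.0079 19.9417
b False [-0.2 -0.9 -3.1] [ 0.02  0.06 -0.05] 0.0075 21.775
c False [-0.6 -0.4 -3.1] [-0.02 -0.03  0.01] 0.0073 22.8
```

View pics/w11.png

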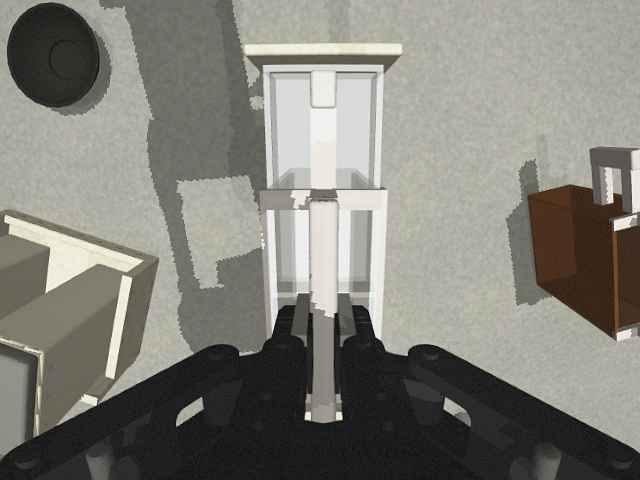

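View pics/s11.png

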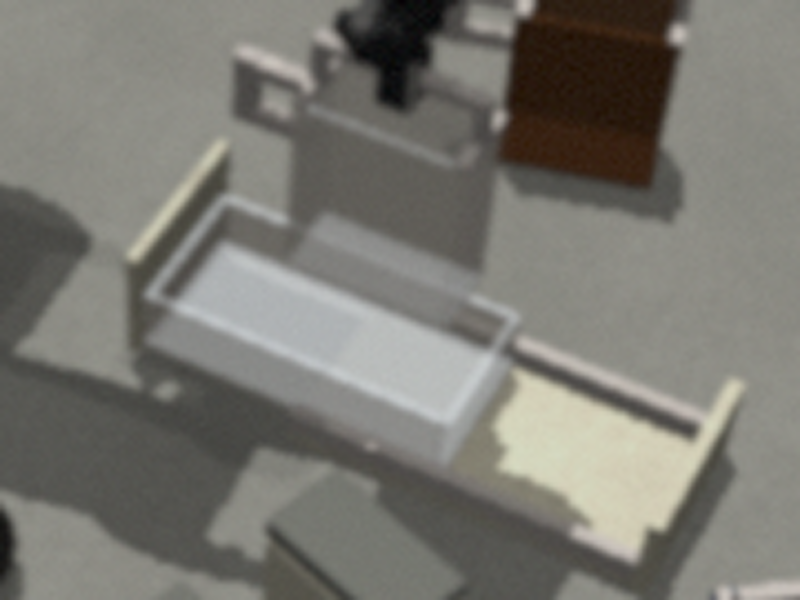

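View pics/d11.png

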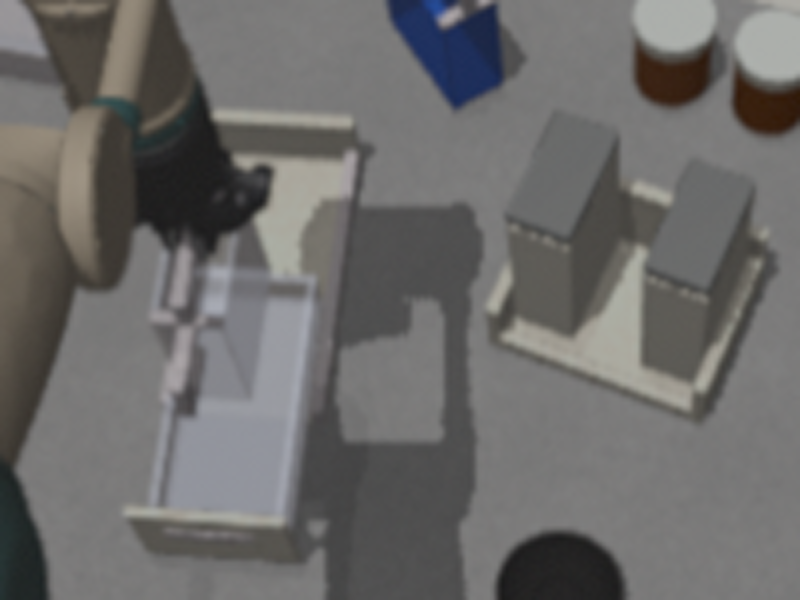

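```bash
python3 - <<'E'
from h import *
C=cam("wrist")
P=[onz(C,p,.09) for p in((245,46),(402,46))];d=P[0]-P[1];print(np.array(P).round(4),np.mean(P,0).round(4),np.degrees(np.arctan2(d[1],d[0]))+90)
def go(n,o,yaw,feed,**k):
    p,e=tcp(np.array(o),yaw,0,0,TOP); r=bot.move_straight(p,e,feed=feed,**k); s=bot.sense(); print(n,r,(s["position"]-p).round(4),s["contact_force"].round(1),s["torque"].round(2),round(s["gripper_width"],4),s["time_s"])
    return r
r=go("d",[.5076,.2413,.021],14.6,.08,contact_N=5)
if not r: go("e",[.5076,.2413,.010],14.6,.015,contact_N=4)
cv2.imwrite("pics/w12.png",bot.get_image("wrist")[:,:,::-1]);crop(0,bot.get_image("scene")[:,:,::-1],280,110,460,245,"pics/s12.png")
crop(0,bot.get_image("side")[:,:,::-1],180,150,380,300,"pics/d12.png")
E
```

```text
[[0.3924 0.1558 0.09  ]
 [0.3653 0.2603 0.09  ]] [0.3788 0.2081 0.09  ] 14.560769495696576
d False [0.0003 0.0001 0.0006] [-0.5 -0.1 -2.8] [ 0.01 -0.05  0.03] 0.0072 24.0917
e True [ 0.0003 -0.0001  0.0056] [ 1.  -1.2  5.5] [-0.07 -0.06 -0.01] 0.0074 24.5667
```

View pics/w12.png

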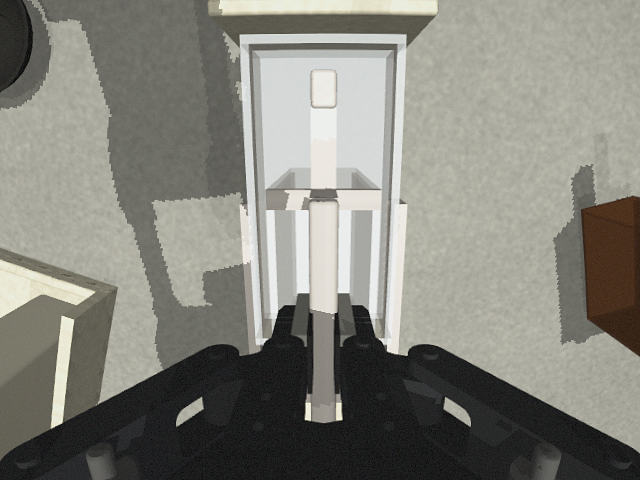

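View pics/s12.png

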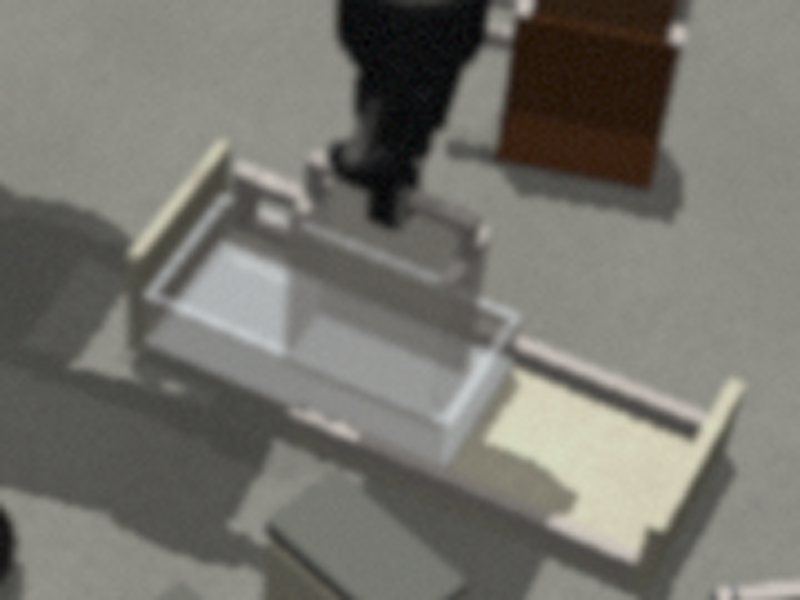

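```bash
python3 - <<'E'
from h import *
bot.move_gripper(.045); bot.pause(.1)
s=bot.sense();print(s["contact_force"].round(1),s["time_s"])
bot.move_straight(s["position"]+[0,0,.07],None,feed=.12)
YT=14.6;u=ez(YT).apply([1,0,0]);Pc=np.array([.378,.2075,0])
for L in(10,15,20):
  for d in(-.055,-.012,.11):
    p,e=tcp(Pc+u*d+[0,0,.062],YT,0,L,np.zeros(3));q=bot.solve_ik(p,e);print(L,d,p.round(3),None if q is None else q.round(1))
cv2.imwrite("pics/w13.png",bot.get_image("wrist")[:,:,::-1])
crop(0,bot.get_image("scene")[:,:,::-1],280,110,460,245,"pics/s13.png")
print(bot.sense()["time_s"])
E
```

```text
[ 0.5  1.1 -0. ] 25.2667
10 -0.055 [0.299 0.187 0.215] [ 21.3   7.6 131.5  -2.3  30.9 -81.5]
10 -0.012 [0.34  0.198 0.215] [ 20.5  10.7 127.1  -1.9  32.2 -82.6]
10 0.11 [0.458 0.228 0.215] [ 19.   19.  113.5  -1.3  37.5 -84.7]
15 -0.055 [0.286 0.184 0.212] [ 22.    6.3 135.   -4.7  23.9 -78.5]
15 -0.012 [0.328 0.194 0.212] [ 21.    9.4 130.7  -3.9  25.  -80.2]
15 0.11 [0.446 0.225 0.212] [ 19.3  17.6 117.4  -2.4  30.  -83.4]
20 -0.055 [0.273 0.18  0.208] [ 22.8   5.4 138.7 -10.   16.3 -72.6]
20 -0.012 [0.315 0.191 0.208] [ 21.7   8.5 134.4  -8.1  17.4 -75.7]
20 0.11 [0.433 0.222 0.208] [ 19.6  16.6 121.3  -4.5  22.2 -81.1]
26.1
```

View pics/w13.png

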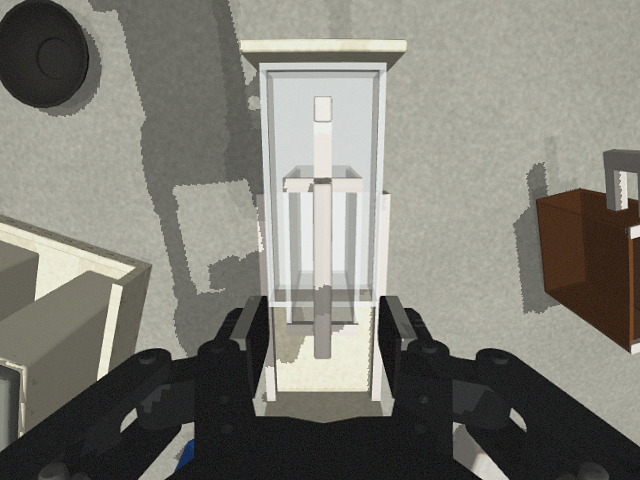

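View pics/s13.png

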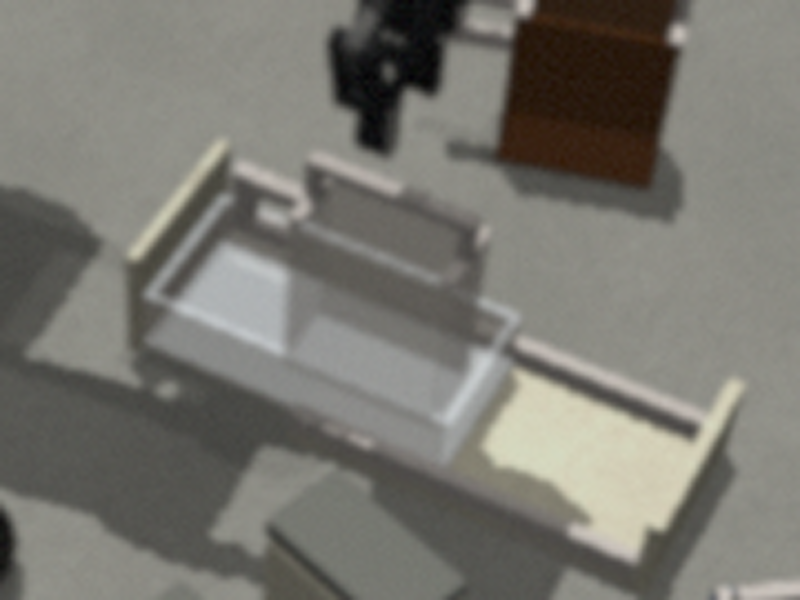

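```bash
python3 - <<'E'
from h import *
YT=14.6;u=ez(YT).apply([1,0,0]);Pc=np.array([.378,.2075,0])
P=lambda d,z:tcp(Pc+u*d+[0,0,z],YT,0,15,np.zeros(3))
p,e=P(-.06,.20);bot.move_straight(p,e,feed=.15)
bot.move_gripper(0,40)
p,e=P(-.06,.062);print(bot.move_straight(p,e,feed=.12,contact_N=10))
p,e=P(-.0,.062);print("touch",bot.move_straight(p,e,feed=.05,contact_N=2.0))
s=bot.sense();d0=(s["position"]-P(0,.062)[0])@u;print(d0,s["contact_force"].round(1),s["time_s"])
cv2.imwrite("pics/w14.png",bot.get_image("wrist")[:,:,::-1])
crop(0,bot.get_image("scene")[:,:,::-1],260,100,460,250,"pics/s14.png");crop(0,bot.get_image("side")[:,:,::-1],180,150,380,300,"pics/d14.png")
E
```

```text
False
touch True
-0.014784892474443525 [ 0.1 -0.1 -0.5] 30.475
```

View pics/s14.png

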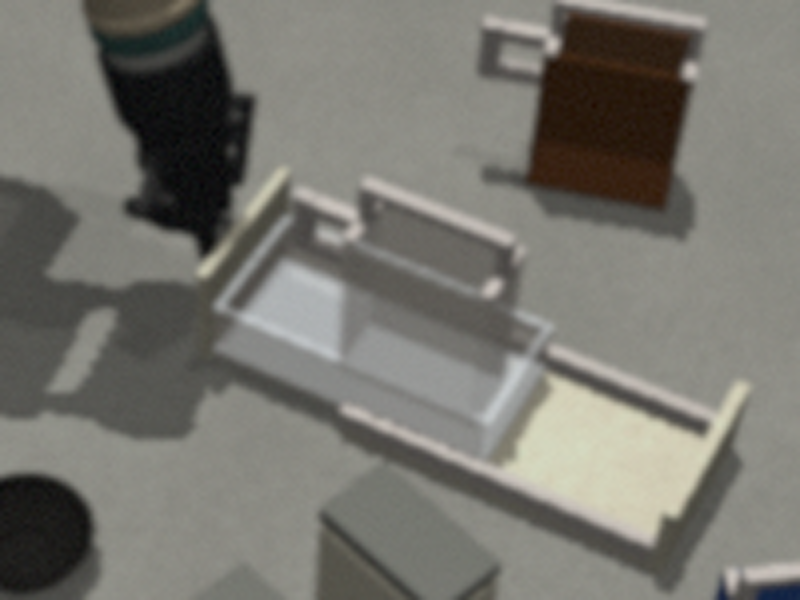

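View pics/w14.png

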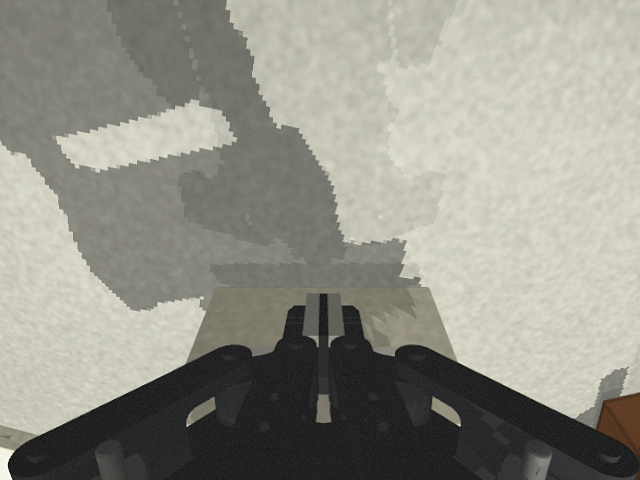

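```bash
python3 - <<'E'
from h import *
YT=14.6;u=ez(YT).apply([1,0,0]);Pc=np.array([.378,.2075,0])
P=lambda d,z:tcp(Pc+u*d+[0,0,z],YT,0,15,np.zeros(3))
def st(n,r):
    s=bot.sense();print(n,r,"d",((s["position"]-P(0,.062)[0])@u).round(4),s["contact_force"].round(1),s["time_s"])
p,e=P(.06,.062);r=bot.move_straight(p,e,feed=.05,contact_N=12);st("1",r)
if not r:
    p,e=P(.125,.062);r=bot.move_straight(p,e,feed=.035,contact_N=12);st("2",r)
cv2.imwrite("pics/w15.png",bot.get_image("wrist")[:,:,::-1])
a=bot.get_image("scene")[:,:,::-1];print(crop(0,a,260,100,460,250,"pics/s15.png"));print(crop(0,bot.get_image("side")[:,:,::-1],180,150,380,300,"pics/d15.png"))
E
```

```text
1 False d 0.0601 [ 0.2 -0.7 -0.8] 32.3
2 True d 0.0965 [-0.5 -0.4 -0.1] 33.4
4.0
4.0
```

View pics/s15.png

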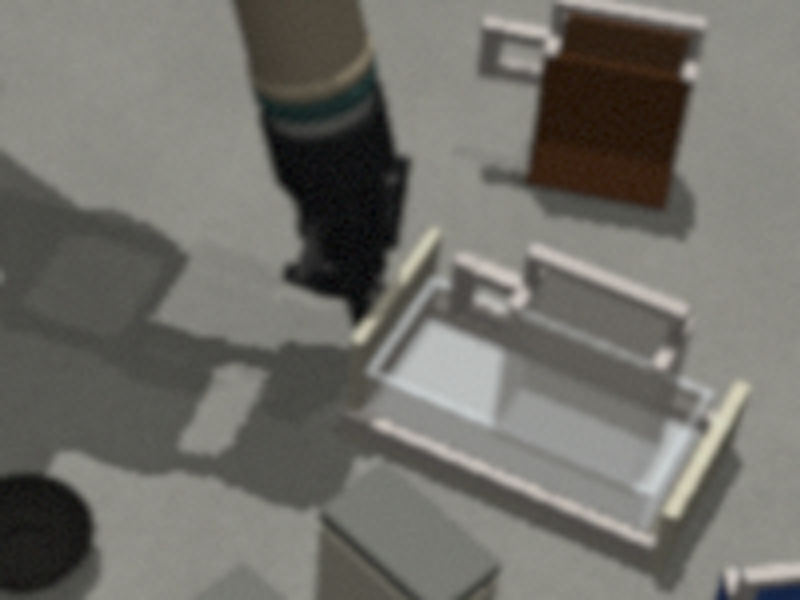

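View pics/d15.png

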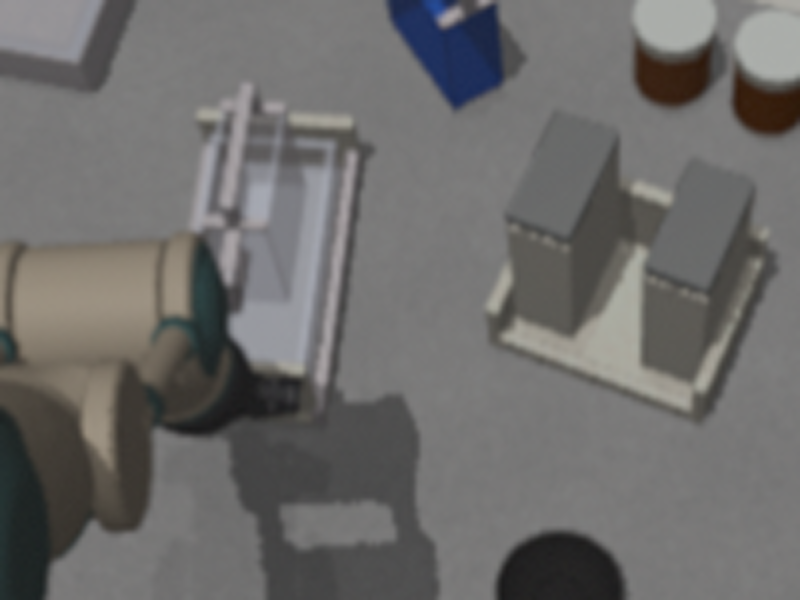

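```bash
python3 - <<'E'
from h import *
YT=14.6;u=ez(YT).apply([1,0,0]);Pc=np.array([.378,.2075,0])
P=lambda d,z:tcp(Pc+u*d+[0,0,z],YT,0,15,np.zeros(3))
def st(n,r):
    s=bot.sense();print(n,r,"d",((s["position"]-P(0,.062)[0])@u).round(4),s["contact_force"].round(1),s["time_s"])
p,e=P(.125,.062);r=bot.move_straight(p,e,feed=.02,contact_N=15);st("3",r)
bot.pause(.3);st("p",0)
r=bot.move_straight(p,e,feed=.01,contact_N=15);st("4",r)
bot.pause(.3);st("p",0)
p,e=P(.04,.075);bot.move_straight(p,e,feed=.1)
p,e=P(.0,.20);bot.move_straight(p,e,feed=.15)
p=[.35,.02,.45];bot.move_pose(p,[180,0,-165.4])
cv2.imwrite("pics/w16.png",bot.get_image("wrist")[:,:,::-1])
C=bot.camera_info("wrist");np.save("w16.npy",C,allow_pickle=True)
a=bot.get_image("scene")[:,:,::-1];b=bot.get_image("side")[:,:,::-1]
cv2.imwrite("pics/s16f.png",a);cv2.imwrite("pics/d16f.png",b)
crop(0,a,330,130,450,220,"pics/s16.png");crop(0,b,200,150,320,240,"pics/d16.png")
s=bot.sense();print(s["time_s"])
E
```

```text
3 True d 0.0983 [-0.  -0.  -0.1] 34.1667
p 0 d 0.098 [-0.7 -0.   0.4] 34.4667
4 True d 0.0997 [-0.2  0.2  0.5] 35.475
p 0 d 0.0993 [ 0.   0.2 -0.5] 35.775
38.575
```

View pics/s16.png

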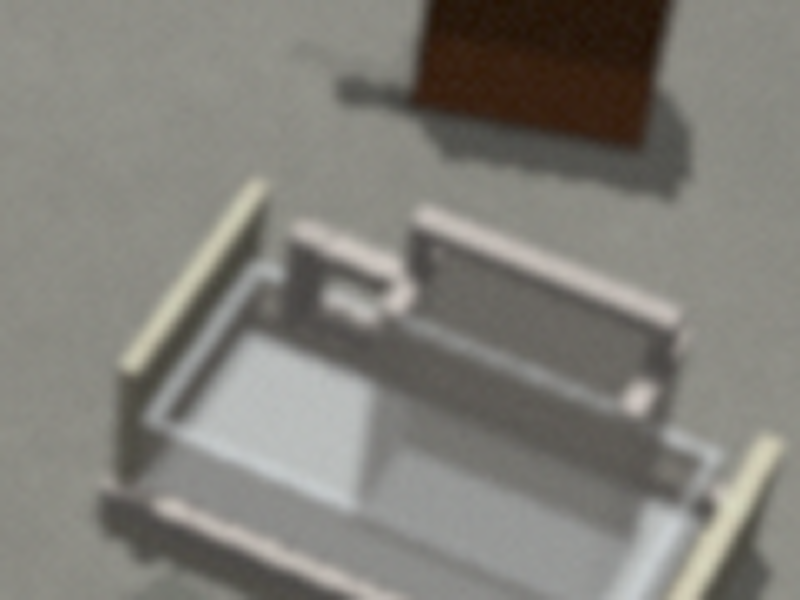

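View pics/d16.png

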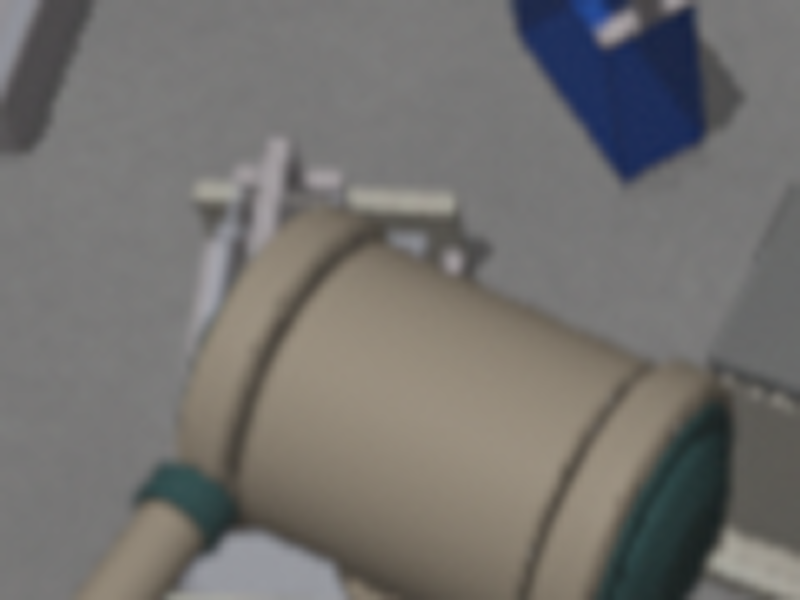

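View pics/d16f.png

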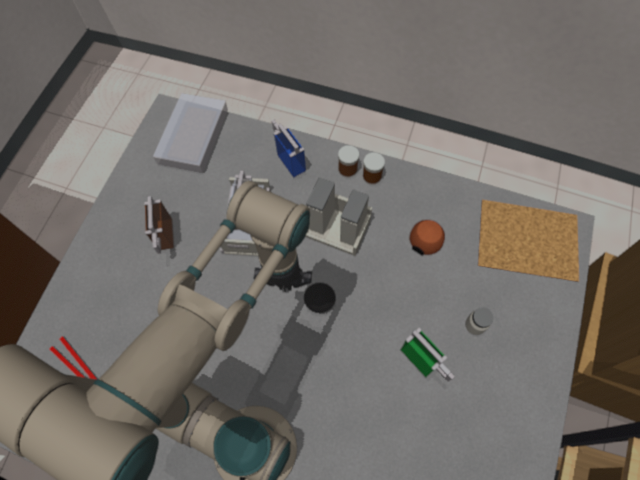

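View pics/s16f.png

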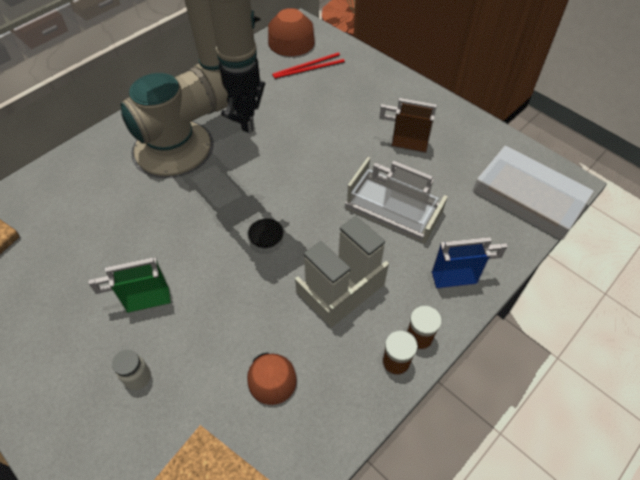

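```bash
python3 - <<'E'
from h import *
u=ez(14.6).apply([1,0,0]);Pc=np.array([.378,.2075,0])
p=Pc+u*.13;p[2]=.42
bot.move_straight([.38,.12,.45],None,feed=.25)
bot.move_straight(p,None,feed=.2)
C=bot.camera_info("wrist");np.save("w17.npy",C,allow_pickle=True)
cv2.imwrite("pics/w17.png",bot.get_image("wrist")[:,:,::-1]);print(bot.sense()["time_s"])
E
```

```text
40.2167
```

View pics/w17.png

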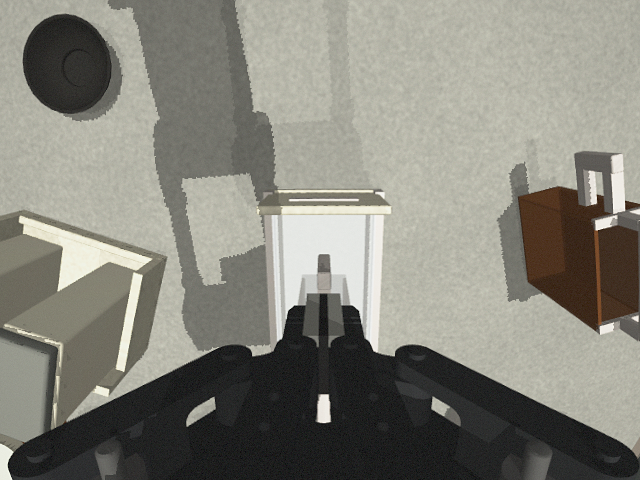

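```bash
python3 - <<'E'
from h import *
im=cv2.imread("pics/w17.png");print(crop(0,im,245,180,405,300,"pics/c17.png"))
im=cv2.imread("pics/w13.png");print(crop(0,im,250,250,400,362,"pics/c13.png"))
im=cv2.imread("pics/s16f.png");print(crop(0,im,400,170,460,215,"pics/c16.png"))
E
```

```text
5.0
5.333333333333333
13.333333333333334
```

View pics/c17.png

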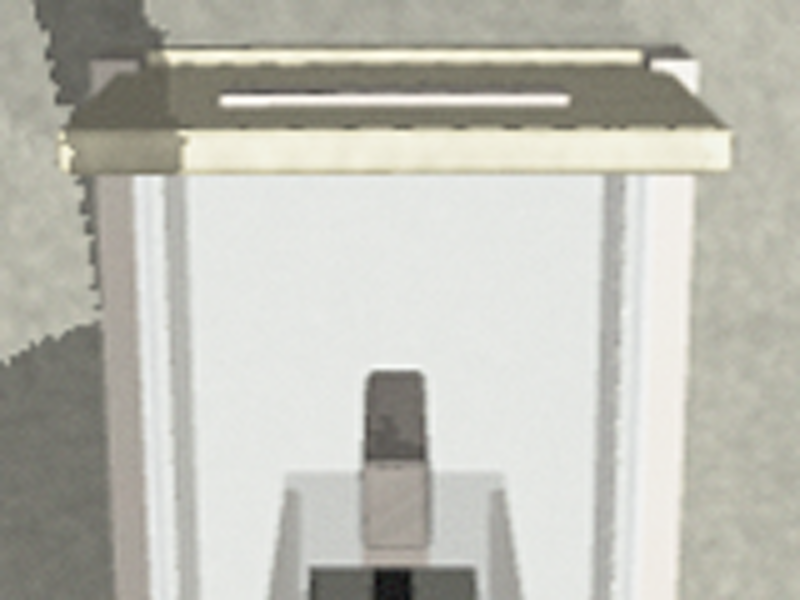

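View pics/c16.png

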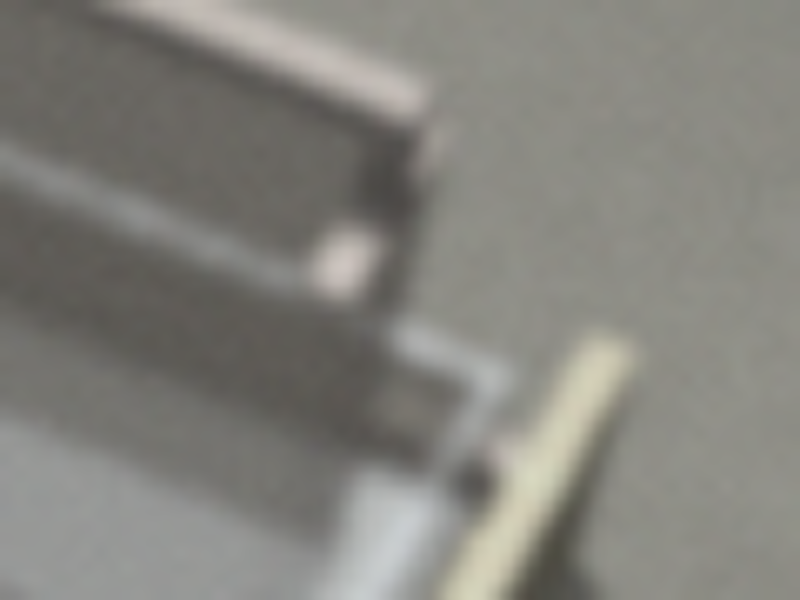

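```bash
python3 - <<'E'
from h import *
C=cam("",np.load("w17.npy",allow_pickle=True).item());A=cam("scene")
u=ez(14.6).apply([1,0,0]);v=ez(14.6).apply([0,1,0]);Pc=np.array([.378,.2075,0])
X=lambda P:((P-Pc)@u).round(4),
L=lambda P:np.array([(P-Pc)@u,(P-Pc)@v,P[2]]).round(4)
f=lambda x,y:(245+x/5-.4,180+y/5-.4)
print("panel",L(onz(C,f(65,130),.09)),L(onz(C,f(730,130),.09)),"bottom edge",L(onz(C,f(150,64),.015)),"plate front",L(onz(C,f(400,48),.005)),"rail end",L(onz(C,f(672,47),.03)))
print("D outer top",L(onz(C,f(396,462),.135)))
g=lambda x,y:(400+x/13.333-.46,170+y/13.333-.46)
print("tray rear corner",L(onz(A,g(505,372),.055)))
for z in(.05,.06,.07,.09):print("stop top inner L",z,L(onz(A,g(585,325),z)))
print("w1 travel: rail end", L(onz(cam("",np.load("w1.npy",allow_pickle=True).item()),(385,253),.03)))
E
```

```text
panel [ 0.111  -0.0529  0.09  ] [0.111  0.0541 0.09  ] bottom edge [ 0.1106 -0.0485  0.015 ] plate front [0.1088 0.0013 0.005 ] rail end [0.1054 0.0531 0.03  ]
D outer top [0.1513 0.0003 0.135 ]
tray rear corner [0.3121 0.047  0.055 ]
stop top inner L 0.05 [0.32   0.0697 0.05  ]
stop top inner L 0.06 [0.3216 0.0608 0.06  ]
stop top inner L 0.07 [0.3232 0.0519 0.07  ]
stop top inner L 0.09 [0.3263 0.0341 0.09  ]
w1 travel: rail end [0.1062 0.0534 0.03  ]
```

```bash
python3 - <<'E'
from h import *
YT=14.6;u=ez(YT).apply([1,0,0]);Pc=np.array([.378,.2075,0])
P=lambda d,z:tcp(Pc+u*d+[0,0,z],YT,0,15,np.zeros(3))
def st(n,r):
    s=bot.sense();print(n,r,"d",((s["position"]-P(0,.062)[0])@u).round(4),(s["contact_force"]@u).round(1),s["contact_force"].round(1),s["time_s"])
s=bot.sense()
p,e=P(.0,.22);bot.move_straight(p,e,feed=.2)
p,e=P(.06,.06);bot.move_straight(p,e,feed=.15)
for t in(3,8,14,25):
    p,e=P(.13,.06);r=bot.move_straight(p,e,feed=.03 if t<5 else .015,contact_N=t);st(t,r)
a=bot.get_image("scene")[:,:,::-1];cv2.imwrite("pics/s18f.png",a);crop(0,a,400,170,460,215,"pics/c18.png")
b=bot.get_image("side")[:,:,::-1];crop(0,b,220,160,300,220,"pics/d18.png")
E
```

```text
3 True d 0.0962 0.9 [ 1.1 -0.9  0.8] 43.8333
8 True d 0.0969 0.6 [ 0.7 -0.3 -0.3] 44.475
14 True d 0.0987 -0.1 [-0.2  0.2  0. ] 45.2667
25 True d 0.1013 0.0 [ 0.  -0.1  0.4] 46.225
```

View pics/c18.png

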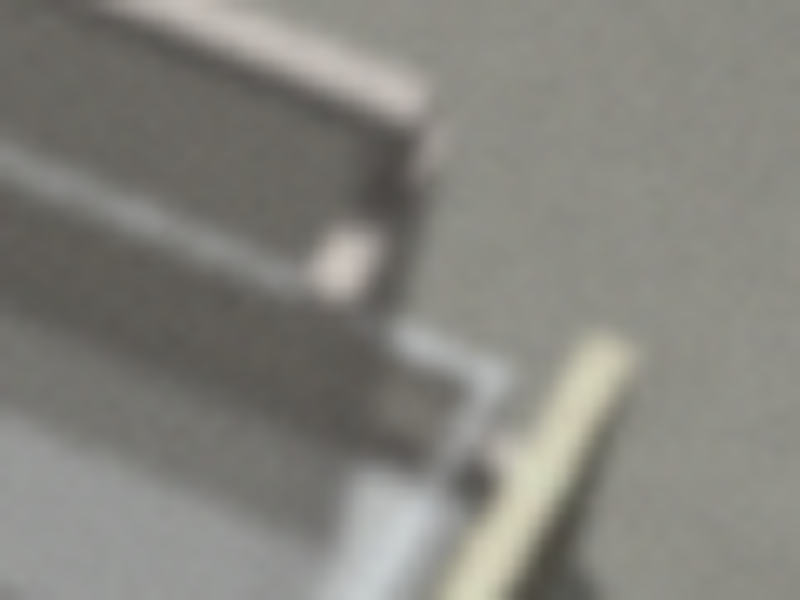

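View pics/d18.png

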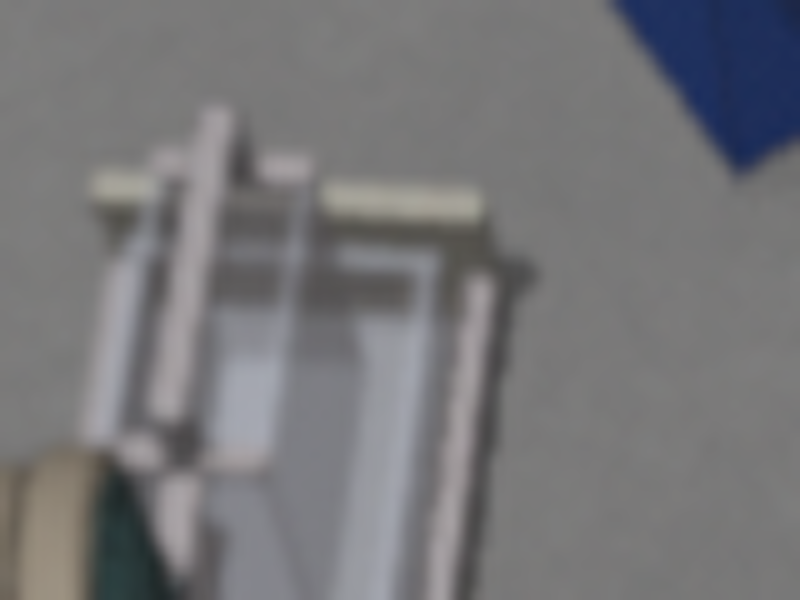

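```bash
python3 - <<'E'
from h import *
YT=14.6
u=ez(YT).apply([1,0,0]);Pc=np.array([.378,.2075,0])
P=lambda d,z:tcp(Pc+u*d+[0,0,z],YT,0,15,np.zeros(3))
p,e=P(.04,.065);bot.move_straight(p,e,feed=.1)
p,e=P(-.03,.20);bot.move_straight(p,e,feed=.15)
bot.move_pose([.13,.45,.42],[180,0,167])
a=bot.get_image("scene")[:,:,::-1];cv2.imwrite("pics/s19f.png",a);b=bot.get_image("side")[:,:,::-1];cv2.imwrite("pics/d19f.png",b)
A0=cv2.imread("pics/scene0.png")
for n,(x0,y0,x1,y1) in dict(boxes=(300,215,390,325),hide=(240,345,305,410),cup=(105,340,155,395),dish=(240,212,290,255)).items():
    print(n,np.abs(A0[y0:y1,x0:x1].astype(int)-a[y0:y1,x0:x1]).mean().round(2))
print(bot.sense()["time_s"])
E
```

```text
boxes 5.92
hide 1.42
cup 1.31
dish 1.73
49.6333
```

View pics/s19f.png

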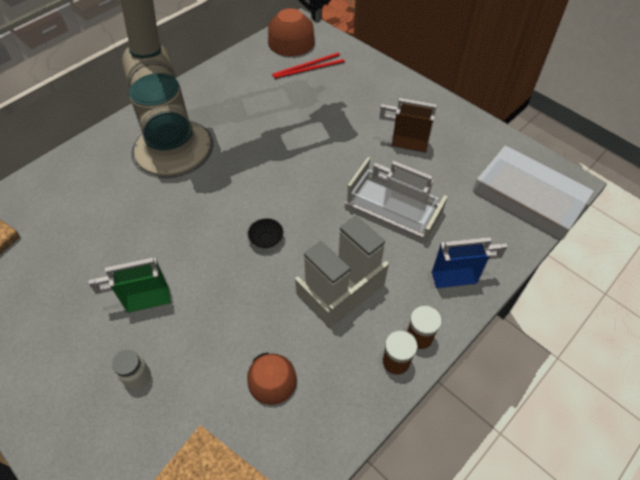

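View pics/d19f.png

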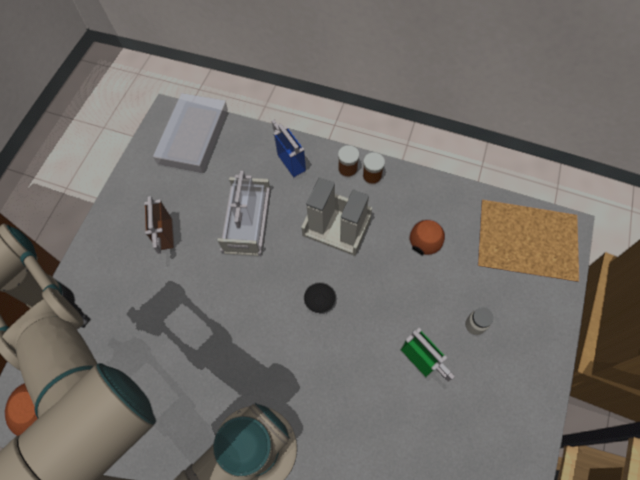

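Caddy is upright in the closed tray (side view 240,200). Boxes, dish, cup and hide are where they were, and the arm is clear.

```bash
python3 - <<'E'
from station import bot
bot.sign_off()
E
```

```text
the job is handed in; nothing more can be done
```

The job is handed in at about 50 s of the 64 s allowed. The caddy stands upright in the tray, and the tray is pushed home.

**What I did**
- I gripped the clear caddy by its front handle and tipped it about 20° with its foot against the rack lip.
- I pulled it free, stood it upright on the open worktop at about (0.52, -0.19), and let go.
- I picked it up again by the top arch, lowered it into the tray until it touched the floor, and released it.
- I pushed the front panel with closed fingers until the tray reached its stop.

**What the last checks showed**
- **Tip angle:** triangulation gave 21.5° on the clearest crop. A rougher first reading gave 15°, and a side-view-only estimate of 34° was ill-conditioned, so I set both aside.
- **Tray home:** it travelled about 0.11 m. A second push first met resistance at the same place. At 25 N the fingers gave about 5 mm, but the tray's rear end in the scene view did not visibly move. A small gap remains between the tray's rear wall and the back stop panel in the pictures. I took it to be part of the design, because the front panel sits about flush with the runner plate.
- **Other things:** the final pictures match the first ones for the hide, cup and dish. The rack crop differs because the caddy is gone. The boxes look unmoved by eye, but I did not measure them.

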